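Clear the clay scrap into the rail tray

TASK

Clear the pottery bench: hang the metal scrap tray by its two hooks on the rail and bring it along the rail right up against the dark stop collar, and put the three broken lumps of dry clay (bent coil, slab offcut, chunk) in the tray. Leave the tray hanging there with all three pieces in it, and leave the finished cup and bowl, the brush and the bottle where they stand.

Things in the scene. Friction and masses are not known exactly. Their poses are not given: they have to be found in the camera images.
- rack: Fixed wooden rack, left of the bench. Origin on the bench under the middle of its round steel rail; y runs along the rail, -x faces the robot. Rail 14 mm thick, centre 170 mm up, 420 mm long; a 22 mm square post 180 mm high at each end. Below, a plank (x -10 to 6, z 35 to 90, y -200 to 200 mm) on which the hung tray's back leans. Nothing stands above the rail but collar and post tops.
- stop: Fixed dark steel stop collar on the +y half of the rail, 36 mm in diameter, 20 mm long, a small screw on top reaching 30 mm above its centre. Origin at its centre, on the rail's axis; axes as the rack's. The tray hangs on its -y side, touching its face at y = -10 mm (beyond it there is no room).
- tray: Loose open aluminium scrap tray, 0.38 kg. Origin: centre of its underside. Box 140 (x) by 180 (y) by 70 mm high, walls 4 mm. On its +x wall two straps, 16 mm wide at y = -60 and 60, rise to downward-open hooks reaching to +x: underside z 150, top 156, gap for the rail x 70 to 94, lip 5 mm thick down to z 120. Hung: x as the rack's x, underside 27 mm up, leaning 0.06 rad.
- tray_grip (a point): Point in the wooden grip board between and above the hook straps, at tray (66, 0, 188) mm: board 12 mm thick (x 60 to 72), 90 mm wide (y -45 to 45), z 155 to 210 mm. Pinch it from above, closing along the tray's x. Axes as the tray's.
- tray_hook (a point): Point midway between the two hooks, in the middle of their gap, at the height of their undersides: tray (82, 0, 150) mm. Hung, it is over the rail at the height of the rail's top (177 mm).
- tray_hook_end (a point): The +y end face of the +y hook, at tray (82, 68, 150) mm: the face that meets the stop collar.
- coil: Loose scrap: stub of a thick clay coil, slightly bent, rounded, light brown. Origin under its middle, on the bench; long axis x. 108 mm long (x), 36 mm thick, 52 mm over the bend (y), 36 mm high; bend bulges to +y. 0.13 kg.
- coil_mid (a point): Middle of the coil stub, 18 mm above its origin; the piece is about 36 mm wide (y) here, from y = -12 to 24 mm.
- slab: Loose scrap: flat broken slab offcut of light brown clay with jagged ends. Origin under its middle; long axis x. About 108 mm long (x), 50 mm wide (y), 26 mm thick (z). 0.17 kg.
- slab_mid (a point): Middle of the slab offcut, 13 mm above its origin.
- lump: Loose scrap: rough chunk of light brown clay. Origin under its middle; long axis x. About 72 mm long (x), 46 mm wide (y), 42 mm high. 0.16 kg.
- lump_mid (a point): Middle of the chunk, 20 mm above its origin.
- cup: Bystander: finished open cup of the same light brown clay, 74 mm in diameter, 85 mm high, loose. Origin at the centre of its underside.
- bowl: Bystander: finished open bowl of the same clay, 100 mm in diameter, 50 mm high, loose. Origin at the centre of its underside.
- brush: Bystander: brush lying on the far part of the bench, 200 mm long along its x, loose. Origin under its middle.
- bottle: Bystander: upright white bottle with a yellow cap, 76 mm in diameter, 190 mm high, loose. Origin at the centre of its underside.

How it is judged:
By the outcome, as a careful person would: the job done as asked, in the order asked, and still so for the second after the job is handed in, with the robot touching nothing.
It also fails if it takes over 72 s, if anything falls off the work surface, if the arm or the gripper's body presses on something with over 40 N, if the wrist force passes 120 N, or if a joint passes its speed limit or range.

ROBOT

A 6-joint arm with a two-finger parallel gripper is mounted at the origin on the work surface. World frame = base frame: x ahead of the robot, y to its left, z up, the work surface at z = 0. Lengths are in m, angles in rad, forces in N, time in s.
With the tool pointing down it reaches from about 0.325 to 0.9 m from the base axis. Payload 3.5 kg.
Tool frame: the origin (TCP) lies on the centre line of the jaws, within the pads' length; the fingertips stand 11 mm ahead of it and the grasp point (between the pads) lies 8 mm behind it; z points along the fingers, y is the line along which they close (so a half turn about z gives the same grasp; the last joint's range is limited). The gripper opens to 85 mm and grips with 20 to 120 N. Pads are 22 mm wide; open, the fingers measure 114 mm over their backs; the gripper's body (76 mm by 85 mm) begins 54 mm behind the grasp point. The pads swing forward as they close: fully open they stand 13 mm farther back than shut.
Start: joints at [1.123, 0.276, -0.026, 1.268, 0, 1.467], TCP at [0.211, 0.588, 0.204] pointing down, gripper open.
Joint ranges: [-3.12, 3.12], [-0.85, 1.88], [-1.08, 1.24], [-1.95, 2.15], [-1.57, 1.53], [-3.14, 3.14]. Speed limits (rad/s): [2.57, 2.57, 3.14, 3.14, 3.14, 3.14].

INTERFACE

Orientations are given as a rotation vector (axis times angle).
In Python, from bench import observe, camera, finish_job gives the robot as it stands. The module is installed in compiled form; this text tells all that it offers.
- The arm moves only by the tool carry_out, never from a script. Its argument "deltas" is a list of rows, each an object with "offset": the shift along the tool's x, y, z as a fraction of full scale, a list of three; "turn": the turn about the tool's z as a fraction of full scale. In form: [{"offset": [tx, ty, tz], "turn": turn}, ...]. A call has 1 to 20 rows; each row is the pose to reach, as a shift and turn from the pose commanded when the call began, along the tool's axes at that moment, turning the shorter way round; what a row does not reach only later rows make up. Full scale, the value 1, is 300 mm for a shift and 180 degrees for a turn. A row lasts 1/10 s, in which the tool goes at most 50 mm and 8.59 degrees, less where a joint would pass 70% of its speed; a pose out of reach is approached as far as the arm can. A call with a number of a shift or a turn outside -1 to 1 is refused whole. A call with a gripper value outside its range is refused whole. "grip" is the opening, from 0 (shut) to 1 (fully open), set as the call begins (left out, the last holds). The fingers move at their own pace and stop on an object; "squeeze" is the grip in N (left out, the last holds). Time passes only in rows, so rows that repeat a pose let the fingers close. It gives the time, the measured TCP pose, the force, the opening and the grip force at its end, in the units of the state.
- observe(): the state, without advancing time (a new reading comes with each control period).
- camera(name): name is "side" or "top" or "wrist"; returns a dict with "img" (480x640x3 uint8, red, green, blue), "camera_matrix" (3x3 intrinsics, pixels), "rvec" (rotation vector, rad) and "tvec" (3), from world to camera coordinates, as OpenCV has them; the wrist camera has in their place "T_tool_cam" (4x4, takes a point from camera to tool coordinates, whose origin is the TCP and whose axes are the flange's). Camera axes: x right, y down, z forward; pixel columns grow to the right and rows downward; lengths in m; the calibration is good to about 2 mm. A picture is of the moment at which its call begins: read the wrist's pose just before it. There is no depth.
- finish_job(): hands the job in; it is judged then, once.
The state is a dict: "t": time; "q": joint angles; "joint_vel": joint speeds; "joint_efforts": joint torques, N m; "position": TCP position; "tcp_rot": TCP orientation; "ft_force": force on the tool from outside, world axes, zero at the start; "wrist_torque": the same for the moment, N m; "width": finger opening in m; "grasp_force": force on a finger pad.
Only numpy, scipy, OpenCV 4.12 (cv2) and the standard library are available. Lean on these libraries where they do the work, as an engineer would, in place of code of your own. Each camera call takes 0.05 s, during which the arm holds its last target. There are 200 camera calls.

## Working session

There is one attempt and no reset: what is moved stays moved. The work goes in short steps, Python scripts to look and compute and a tool call to move; the robot and the scene stay as the last step left them, time stands still between calls to the robot, and variables do not carry over. Pictures are saved under pics/ and viewed, at most 10 in all, crops included, and the job is handed in when it is done.

Besides the shell and the picture viewer there is one more tool, called after "Emit:" as name([rows], argument=value, ...), one row to a line, values as JSON. carry_out: Moves the arm, as the interface text tells. Its arguments: {"type":"object","properties":{"deltas":{"type":"array"},"grip":{"type":"number"},"squeeze":{"type":"number"}},"required":["deltas"]}

```bash
mkdir -p pics
python3 - <<'E'
from bench import observe,camera
import cv2,pickle,numpy as np
o=observe();print(o)
d={}
for n in("side","top","wrist"):
    c=camera(n);d[n]=c;cv2.imwrite(f"pics/{n}0.png",c["img"][:,:,::-1])
    print(n,{k:np.round(v,4).tolist() for k,v in c.items() if k!="img"})
pickle.dump((o,d),open("s0.pkl","wb"))
E
```

```text
{'t': 0.0, 'q': array([ 1.12258184e+00,  2.77135283e-01, -2.78728376e-02,  1.26800580e+00,
        2.08222768e-05,  1.46741527e+00]), 'joint_vel': array([-1.91725100e-06, -1.19543045e-03, -1.12254066e-03, -1.10723087e-03,
        3.74250548e-04, -1.06308837e-03]), 'joint_efforts': array([ 1.54121869e-05, -4.45506477e+01,  2.95206463e+01,  1.65173801e-02,
       -1.00896511e-04,  2.61645106e-08]), 'position': array([0.21090317, 0.58745382, 0.20256214]), 'tcp_rot': array([-0.53887604, -3.09439591,  0.00334217]), 'ft_force': array([ 0.46880549, -0.08402712, -0.32347795]), 'wrist_torque': array([ 0.02819339, -0.04286139,  0.0277205 ]), 'grasp_force': 0.0, 'width': 0.08488943612765207}
side {'camera_matrix': [[520.3355, 0.0, 317.5344], [0.0, 520.3355, 230.0274], [0.0, 0.0, 1.0]], 'rvec': [2.1689, -0.7533, 0.3463], 'tvec': [-0.4407, 0.3459, 1.0541]}
top {'camera_matrix': [[528.4242, 0.0, 316.0597], [0.0, 528.4242, 237.6681], [0.0, 0.0, 1.0]], 'rvec': [2.1733, -2.1699, 0.1174], 'tvec': [-0.0071, 0.5841, 1.1481]}
wrist {'camera_matrix': [[334.9622, 0.0, 323.466], [0.0, 334.9622, 238.5084], [0.0, 0.0, 1.0]], 'T_tool_cam': [[-0.0002, -0.9525, -0.3044, 0.0779], [1.0, -0.0003, 0.0, -0.0005], [-0.0001, -0.3044, 0.9525, -0.1703], [0.0, 0.0, 0.0, 1.0]]}
```

View pics/top0.png

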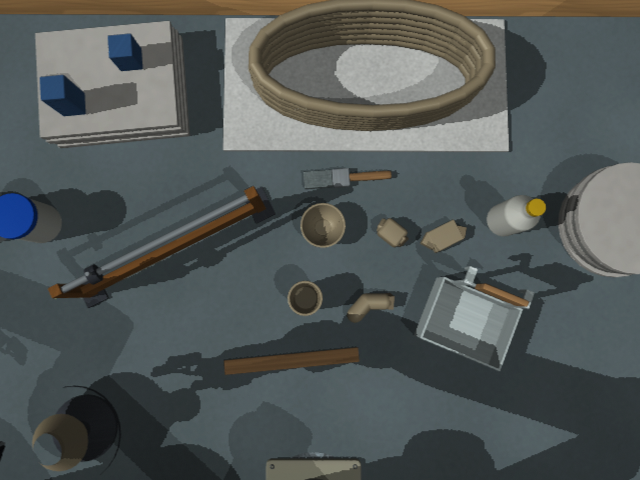

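View pics/side0.png

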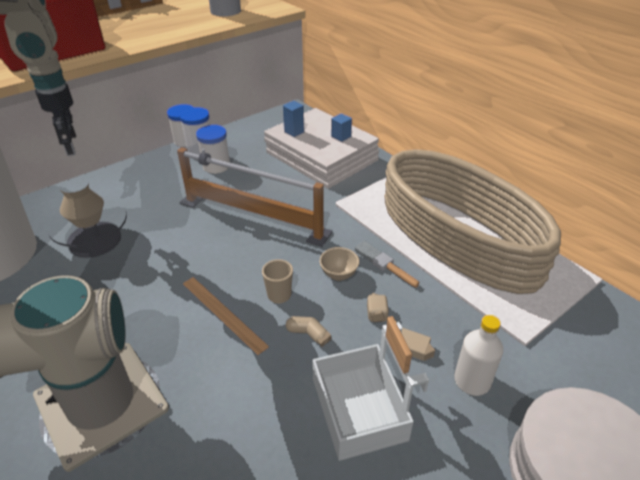

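Top: rail runs from about (60,290) to (252,195) with the collar near (92,272). The tray is at (470,322), the coil at (372,304), the lump at (391,232) and the slab at (444,236). The side view shows the same things, with the tray upright. I'll enlarge these for corner points.

Run:
```python
import cv2,numpy as np
t=cv2.imread("pics/top0.png");s=cv2.imread("pics/side0.png")
def crop(im,x0,y0,x1,y1,k):
    c=cv2.resize(im[y0:y1,x0:x1],None,fx=k,fy=k,interpolation=cv2.INTER_CUBIC)
    c=cv2.convertScaleAbs(c,alpha=1.3,beta=15)
    for x in range((x0//20+1)*20,x1,20):
        cv2.line(c,(int((x-x0)*k),0),(int((x-x0)*k),6),(0,255,255),1);cv2.putText(c,str(x),(int((x-x0)*k)-10,16),0,.35,(0,255,255),1)
    for y in range((y0//20+1)*20,y1,20):
        cv2.line(c,(0,int((y-y0)*k)),(6,int((y-y0)*k)),(0,255,255),1);cv2.putText(c,str(y),(8,int((y-y0)*k)+4),0,.35,(0,255,255),1)
    return c
cv2.imwrite("pics/a.png",crop(t,340,210,560,378,3.5))
cv2.imwrite("pics/b.png",crop(s,260,250,510,460,2.8))
a=crop(t,40,175,280,315,2.4);b=crop(s,170,140,340,250,2.4)
c=np.zeros((600,576,3),np.uint8);c[:a.shape[0],:a.shape[1]]=a;c[a.shape[0]:a.shape[0]+b.shape[0],:b.shape[1]]=b
cv2.imwrite("pics/c.png",c)
```

```text
(no output)
```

View pics/a.png

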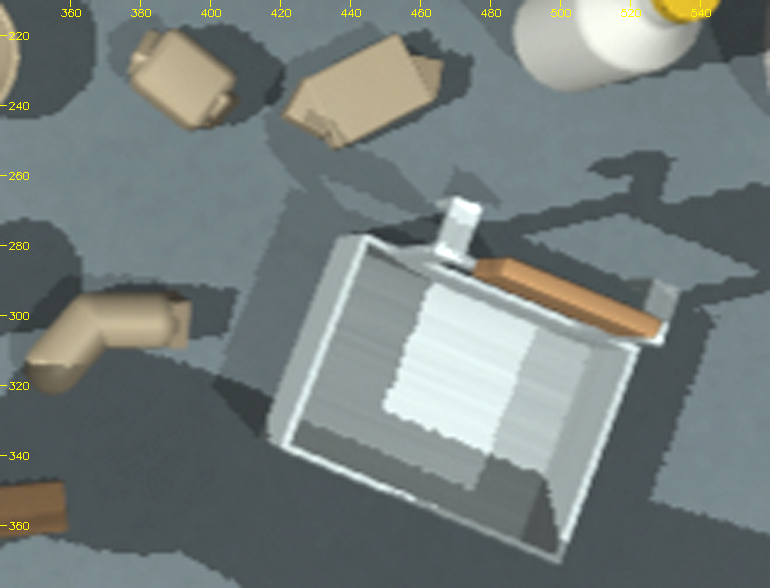

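View pics/b.png

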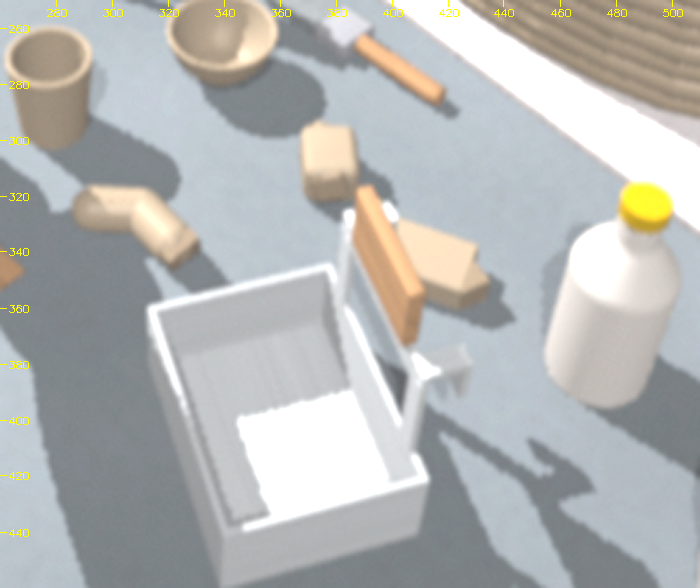

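View pics/c.png

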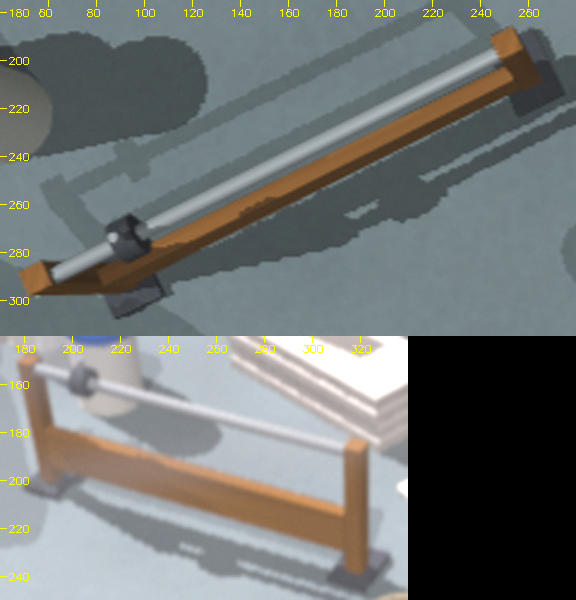

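The crops gave these points. Top view tray rim corners: (444.6,277.7), (421.4,337.7), (500.6,370.6), (522.3,309.1). Side view corners: (378.6,344.6), (313.6,360), (339.3,441), (412.5,420.7). The collar is at (92.9,273.8) in the top view and (204.6,159.2) in the side view. I'll fit the poses from both views.

```bash
cat > h.py <<'E'
import cv2,pickle,numpy as np
from scipy.optimize import least_squares
from scipy.spatial.transform import Rotation as R
o0,D=pickle.load(open("s0.pkl","rb"))
def proj(n,P):
    c=D[n];return cv2.projectPoints(np.atleast_2d(np.float64(P)),c["rvec"],c["tvec"],c["camera_matrix"],None)[0][:,0]
def tri(a,b):
    M=[D[n]["camera_matrix"]@np.c_[cv2.Rodrigues(D[n]["rvec"])[0],D[n]["tvec"]] for n in("top","side")]
    X=cv2.triangulatePoints(M[0],M[1],np.float64(a).reshape(2,1),np.float64(b).reshape(2,1))[:,0];X=X[:3]/X[3]
    return X,np.abs(proj("top",X)[0]-a).max(),np.abs(proj("side",X)[0]-b).max()
def atz(n,p,z):
    f=lambda q:(proj(n,[q[0],q[1],z])[0]-p)
    return least_squares(f,[.6,0]).x
def pose(p,P):
    P=np.float64(P);c,s=np.cos(p[3]),np.sin(p[3]);return P@np.array([[c,s,0],[-s,c,0],[0,0,1]])+p[:3]
E
python3 - <<'E'
from h import *
C=[[.07,.09,.07],[-.07,.09,.07],[-.07,-.09,.07],[.07,-.09,.07]]
t=np.array([(444.6,277.7),(421.4,337.7),(500.6,370.6),(522.3,309.1)])
s=np.array([(378.6,344.6),(313.6,360),(339.3,441),(412.5,420.7)])
r=least_squares(lambda p:np.r_[(proj("top",pose(p,C))-t).ravel(),(proj("side",pose(p,C))-s).ravel()],[.6,-.3,0,-.4])
print("tray",r.x,np.round(r.fun,1))
g=pose(r.x,[[.066,0,.188]])[0];print("grip",g)
print("board top ends",proj("top",pose(r.x,[[.06,.045,.21],[.072,.045,.21],[.06,-.045,.21],[.072,-.045,.21]])).round(1).tolist(), "side",proj("side",pose(r.x,[[.06,.045,.21],[.072,-.045,.21]])).round(1).tolist())
def line(p,n,q):
    a,b=proj(n,pose(p,[[0,-.2,0],[0,.2,0]]));d=(b-a)/np.linalg.norm(b-a);q=np.array(q)-a;return q[:,0]*d[1]-q[:,1]*d[0]
T=[(102.5,268.3),(248.3,198.8)];S=[(185.8,154.2),(313.8,186.2)]
pt=np.array([(54.6,290.8),(251.7,192.5)])
def f(p):
    m=proj("top",pose(p,[[0,p[4],.01],[0,-p[4],.01]]))-pt
    return np.r_[line(p,"top",T),line(p,"side",S),m.ravel()]
r=least_squares(f,[.6,.3,.17,.4,.2]);print("rack",r.x,np.round(r.fun,1))
c,a,b=tri((92.9,273.8),(204.6,159.2));print("collar",c,a,b,"rack frame",np.linalg.solve(np.array([[np.cos(r.x[3]),-np.sin(r.x[3])],[np.sin(r.x[3]),np.cos(r.x[3])]]),(c-r.x[:3])[:2]))
k=lambda u,v:(340+u/3.5,210+v/3.5)
m=lambda u,v:(260+u/2.8,250+v/2.8)
for n,a,b,z,e in(("coil",k(105,328),m(140,215),.018,(k(52,365),k(187,322))),("slab",k(364,92),m(437,262),.013,(k(283,116),k(443,70))),("lump",k(184,80),m(329,161),.02,(k(135,48),k(232,112)))):
    x=atz("top",e[0],z);y=atz("top",e[1],z);d=x-y
    print(n,tri(a,b),"atz",atz("top",a,z),"len",np.hypot(*d),"yaw",np.arctan2(d[1],d[0]),x,y)
print("cup",atz("top",(305,298),.085),"bowl",atz("top",(323,224),.05),"bottle",atz("top",(536,208),.19))
print(R.from_rotvec(o0["tcp_rot"]).as_matrix().round(3))
E
```

```text
tray [ 3.98502561e-01 -3.37720527e-01 -1.61497597e-04 -3.92657347e-01] [ 0.1 -1.5 -0.6 -0.3 -0.2  0.1  1.1 -0.4 -1.  -0.6 -1.4 -0.6 -0.   0.8
  0.5  1. ]
grip [ 0.45947966 -0.36297509  0.1878385 ]
board top ends [[483.7, 288.2], [485.9, 282.2], [528.7, 306.7], [530.9, 300.8]] side [[386.8, 316.7], [412.9, 354.5]]
rack [0.5601539  0.30819667 0.16868647 0.46881185 0.21103599] [-0.4  1.9  1.2 -1.1  0.1  0.2  0.5  1.1]
collar [0.49985618 0.43055392 0.16292897] 0.6966870806402312 0.5967430223598456 rack frame [0.00149232 0.13639972]
coil (array([ 0.43860303, -0.1266408 ,  0.02128583]), np.float64(0.33127127783501464), np.float64(0.40454765845606744)) atz [ 0.43780098 -0.12649158] len 0.09025571924218637 yaw 1.876631886094784 [ 0.41447178 -0.09264266] [ 0.44164688 -0.17871013]
slab (array([ 0.59411136, -0.3001367 ,  0.01065126]), np.float64(1.9164456347158705), np.float64(2.497638844995322)) atz [ 0.58948103 -0.29615024] len 0.10865874578155557 yaw 1.851738644960487 [ 0.57378869 -0.24336743] [ 0.60391554 -0.34776616]
lump (array([ 0.59696956, -0.17901739,  0.02109853]), np.float64(0.3542323944560337), np.float64(0.42865111338142015)) atz [ 0.59628963 -0.1785966 ] len 0.0744319860796476 yaw 0.9822712121795489 [ 0.61698251 -0.14726946] [ 0.57566272 -0.20917904]
cup [0.45102436 0.01713889] bowl [ 0.61221522 -0.02133326] bottle [ 0.6262882  -0.43208212]
[[-0.941  0.338 -0.001]
 [ 0.338  0.941 -0.002]
 [ 0.    -0.002 -1.   ]]
```

```bash
cat >> h.py <<'E'
def plan(wps,o=None):
    """wps: (x,y,z,yaw_deg of tool y); prints rows relative to the measured pose now, and rows needed"""
    from bench import observe
    o=o or observe();M=R.from_rotvec(o["tcp_rot"]).as_matrix();p=o["position"];y0=np.degrees(np.arctan2(M[1,1],M[0,1]))
    print("t%.2f at"%o["t"],p.round(4),"yaw %.1f"%y0,"w %.4f F %.0f"%(o["width"],o["grasp_force"]),"ft",o["ft_force"].round(1),"q",o["q"].round(2))
    q,yq=p,y0
    for w in wps:
        w=np.float64(w);d=M.T@(w[:3]-p)/.3;dt=(w[3]-y0+180)%360-180;n=max(np.linalg.norm(w[:3]-q)/.05,abs((w[3]-yq+180)%360-180)/8.59)
        print(w.tolist(),"offset",d.round(3).tolist(),"turn",round(-dt/180,3),"rows %.1f"%n);q,yq=w[:3],w[3]
E
python3 - <<'E'
from h import *
# refine the rail by brightness profiles
p0=np.array([.5601,.3082,.17,.4688])
pts={}
for n in("top","side"):
    g=cv2.GaussianBlur(cv2.cvtColor(D[n]["img"],cv2.COLOR_RGB2GRAY),(0,0),.6).astype(np.float32);L=[]
    for y in np.arange(-.17,.09,.02):
        a,b=proj(n,pose(p0,[[0,y,0],[0,y+.01,0]]));d=(b-a)/np.linalg.norm(b-a);nn=np.array([-d[1],d[0]])
        k=np.arange(-7,7.01,.25);q=(a+k[:,None]*nn).astype(np.float32)
        v=cv2.remap(g,q[:,:1],q[:,1:],cv2.INTER_LINEAR)[:,0]
        w=np.clip(v-(v.min()+v.max())/2,0,None);c=(w*k).sum()/w.sum();L.append(a+c*nn)
        if y in(-.17,) or abs(y+.05)<.005:print(n,y,v[::2].astype(int).tolist(),round(c,2))
    pts[n]=np.array(L)
def line(p,n):
    a,b=proj(n,pose(p,[[0,-.2,0],[0,.2,0]]));d=(b-a)/np.linalg.norm(b-a);q=pts[n]-a;return q[:,0]*d[1]-q[:,1]*d[0]
f=lambda s:np.r_[line([p0[0]+s[0]*np.cos(p0[3]),p0[1]+s[0]*np.sin(p0[3]),s[1],s[2]],"top"),line([p0[0]+s[0]*np.cos(p0[3]),p0[1]+s[0]*np.sin(p0[3]),s[1],s[2]],"side")]
r=least_squares(f,[0,.17,.4688],loss="soft_l1");print(r.x,np.abs(f(r.x)).round(1))
f2=lambda s:f([s[0],.17,s[1]]);r=least_squares(f2,[0,.47],loss="soft_l1");print("z fixed",r.x,np.abs(f2(r.x)).mean())
Y=-22.5
plan([(.40,.40,.32,40),(.52,.2,.33,10),(.5,0,.33,Y),(.46,-.2,.3,Y),(.4595,-.363,.27,Y)])
E
```

```text
top -0.17 [67, 65, 62, 61, 61, 63, 66, 68, 72, 79, 89, 101, 110, 119, 123, 123, 120, 116, 111, 104, 95, 85, 76, 72, 69, 69, 69, 69, 70] 0.55
top -0.05000000000000007 [70, 70, 70, 70, 70, 70, 70, 71, 77, 85, 94, 105, 112, 118, 121, 120, 118, 112, 107, 99, 89, 81, 74, 71, 70, 70, 70, 70, 70] 0.31
side -0.17 [140, 140, 139, 139, 138, 135, 133, 129, 125, 123, 123, 128, 133, 141, 148, 153, 157, 156, 154, 151, 147, 145, 143, 142, 142, 142, 142, 141, 140] 1.98
side -0.05000000000000007 [100, 104, 108, 113, 116, 119, 120, 119, 118, 120, 121, 129, 137, 145, 153, 157, 160, 157, 154, 150, 145, 143, 141, 141, 141, 140, 140, 140, 140] 2.34
[-0.0012605   0.17682882  0.47575353] [0.2 0.1 0.1 0.1 0.1 0.  0.  0.  0.  0.1 0.1 0.1 0.2 0.1 0.1 0.1 0.2 0.2
 0.1 0.5 0.6 0.7 0.  0.8 1.5 1. ]
z fixed [0.00098898 0.47572578] 0.9132963662437827
t0.15 at [0.211  0.5876 0.2028] yaw 70.2 w 0.0852 F 0 ft [-0.3 -0.2 -0. ] q [ 1.12  0.28 -0.03  1.27  0.    1.47]
[0.4, 0.4, 0.32, 40.0] offset [-0.804, -0.376, -0.39] turn 0.168 rows 5.8
[0.52, 0.2, 0.33, 10.0] offset [-1.406, -0.869, -0.423] turn 0.335 rows 4.7
[0.5, 0.0, 0.33, -22.5] offset [-1.569, -1.519, -0.422] turn 0.515 rows 4.0
[0.46, -0.2, 0.3, -22.5] offset [-1.668, -2.191, -0.32] turn 0.515 rows 4.1
[0.4595, -0.363, 0.27, -22.5] offset [-1.851, -2.703, -0.22] turn 0.515 rows 3.3
```

Emit:
carry_out([
  {"offset": [-0.95,-1,-0.42],"turn": 0.45},
  {"offset": [-0.95,-1,-0.42],"turn": 0.45},
  {"offset": [-0.95,-1,-0.42],"turn": 0.45},
  {"offset": [-0.95,-1,-0.42],"turn": 0.45},
  {"offset": [-0.95,-1,-0.42],"turn": 0.45},
  {"offset": [-0.95,-1,-0.42],"turn": 0.45},
  {"offset": [-0.95,-1,-0.42],"turn": 0.45},
  {"offset": [-0.95,-1,-0.42],"turn": 0.45},
  {"offset": [-0.95,-1,-0.42],"turn": 0.45},
  {"offset": [-0.95,-1,-0.42],"turn": 0.45},
])

```text
t: 1.15
position: [0.3801, 0.2068, 0.3313]
tcp_rot: [2.428, 1.99, 0.004]
ft_force: [-0.4, 0.1, -0.3]
width: 0.0851
grasp_force: 0.0
```

Run:
```python
from h import *
Y=-22.5
plan([(.45,-.06,.33,Y),(.4595,-.363,.27,Y),(.4595,-.363,.182,Y)])
```

```text
t1.15 at [0.3801 0.2068 0.3313] yaw -11.3 w 0.0851 F 0 ft [-0.4  0.1 -0.3] q [ 0.35 -0.12 -0.19  1.49 -0.    2.12]
[0.45, -0.06, 0.33, -22.5] offset [-0.826, 0.403, 0.005] turn 0.062 rows 5.5
[0.4595, -0.363, 0.27, -22.5] offset [-1.811, 0.631, 0.205] turn 0.062 rows 6.2
[0.4595, -0.363, 0.182, -22.5] offset [-1.811, 0.63, 0.499] turn 0.062 rows 1.8
```

Emit:
carry_out([
  {"offset": [-0.95,0.4,0.02],"turn": 0.062},
  {"offset": [-0.95,0.4,0.02],"turn": 0.062},
  {"offset": [-0.95,0.4,0.02],"turn": 0.062},
  {"offset": [-0.95,0.4,0.02],"turn": 0.062},
  {"offset": [-0.95,0.4,0.02],"turn": 0.062},
  {"offset": [-0.95,0.4,0.02],"turn": 0.062},
  {"offset": [-0.95,0.4,0.02],"turn": 0.062},
])

```text
t: 1.85
position: [0.4433, -0.0972, 0.323]
tcp_rot: [2.608, 1.751, -0.002]
ft_force: [-0.5, 1.6, 0.0]
width: 0.0853
grasp_force: 0.0
```

Run:
```python
from h import *
Y=-22.5
plan([(.4595,-.363,.29,Y),(.4595,-.363,.182,Y)])
```

```text
t1.85 at [ 0.4433 -0.0972  0.323 ] yaw -22.3 w 0.0853 F 0 ft [-0.5  1.6  0. ] q [-0.36 -0.07 -0.17  1.48 -0.    1.6 ]
[0.4595, -0.363, 0.29, -22.5] offset [-0.799, 0.386, 0.111] turn 0.001 rows 5.4
[0.4595, -0.363, 0.182, -22.5] offset [-0.799, 0.386, 0.471] turn 0.001 rows 2.2
```

Emit:
carry_out([
  {"offset": [-0.8,0.386,0.11],"turn": 0},
  {"offset": [-0.8,0.386,0.11],"turn": 0},
  {"offset": [-0.8,0.386,0.11],"turn": 0},
  {"offset": [-0.8,0.386,0.11],"turn": 0},
  {"offset": [-0.8,0.386,0.11],"turn": 0},
  {"offset": [-0.8,0.386,0.11],"turn": 0},
  {"offset": [-0.8,0.386,0.11],"turn": 0},
  {"offset": [-0.8,0.386,0.11],"turn": 0},
])

```text
t: 2.65
position: [0.4606, -0.3575, 0.2905]
tcp_rot: [-2.601, -1.758, -0.001]
ft_force: [-0.3, 1.0, 0.3]
width: 0.0854
grasp_force: 0.0
```

```bash
cat >> h.py <<'E'
def wproj(o,P,c):
    T=np.eye(4);T[:3,:3]=R.from_rotvec(o["tcp_rot"]).as_matrix();T[:3,3]=o["position"];A=np.linalg.inv(T@c["T_tool_cam"])
    return cv2.projectPoints(np.atleast_2d(np.float64(P)),cv2.Rodrigues(A[:3,:3])[0],A[:3,3],c["camera_matrix"],None)[0][:,0]
E
python3 - <<'E'
from h import *
from bench import *
Y=-22.5
plan([(.4595,-.363,.182,Y)])
o=observe();c=camera("wrist");im=c["img"][:,:,::-1].copy();pickle.dump((o,c),open("w1.pkl","wb"))
tr=[.3985,-.3377,0,-.3927]
P=pose(tr,[[x,y,.21] for x in(.06,.072) for y in(-.045,.045)]+[[x,y,.07] for x in(-.07,.07) for y in(-.09,.09)])
P=np.r_[P,[[.5962,-.1787,.04],[.5895,-.2962,.026],[.438,-.1265,.036]]]
for u in wproj(o,P,c):cv2.circle(im,(int(round(u[0])),int(round(u[1]))),3,(0,0,255),1)
cv2.imwrite("pics/w1.png",im)
E
```

```text
t2.65 at [ 0.4606 -0.3575  0.2905] yaw -21.9 w 0.0854 F 0 ft [-0.3  1.   0.3] q [-0.77  0.17  0.02  1.42  0.    1.18]
[0.4595, -0.363, 0.182, -22.5] offset [-0.019, 0.004, 0.361] turn 0.003 rows 2.2
```

View pics/w1.png

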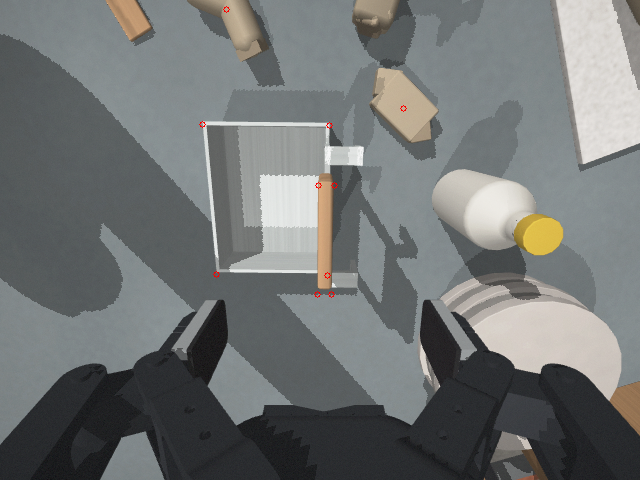

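The predicted corners (red) match the rim and grip board to within about 4 px: rim (203,125)–(330,126), board (325,180–289). Descending and gripping.

Emit:
carry_out([
  {"offset": [-0.015,0.003,0.15],"turn": 0.003},
  {"offset": [-0.015,0.003,0.25],"turn": 0.003},
  {"offset": [-0.015,0.003,0.33],"turn": 0.003},
  {"offset": [-0.015,0.003,0.36],"turn": 0.003},
  {"offset": [-0.015,0.003,0.36],"turn": 0.003},
])

```text
t: 3.2
position: [0.4593, -0.3611, 0.182]
tcp_rot: [-2.608, -1.747, 0.001]
ft_force: [-0.0, 0.6, -0.3]
width: 0.0852
grasp_force: 0.0
```

Emit:
carry_out([
  {"offset": [0,0,0],"turn": 0},
  {"offset": [0,0,0],"turn": 0},
  {"offset": [0,0,0],"turn": 0},
  {"offset": [0,0,0],"turn": 0},
  {"offset": [0,0,0],"turn": 0},
  {"offset": [0,0,0],"turn": 0},
  {"offset": [0,0,0],"turn": 0},
  {"offset": [0,0,0],"turn": 0},
], grip=0, squeeze=90)

```text
t: 4.0
position: [0.4597, -0.3633, 0.1826]
tcp_rot: [-2.611, -1.746, 0.0]
ft_force: [0.0, -0.3, 0.1]
width: 0.0001
grasp_force: 0.0
```

Run:
```python
from h import *
Y=-22.5
plan([(.4595,-.363,.35,Y),(.48,-.2,.35,0)])
```

```text
t4.00 at [ 0.4597 -0.3633  0.1826] yaw -22.5 w 0.0001 F 0 ft [ 0.  -0.3  0.1] q [-0.78  0.22 -0.14  1.21  0.    1.18]
[0.4595, -0.363, 0.35, -22.5] offset [0.001, -0.001, -0.558] turn 0.0 rows 3.3
[0.48, -0.2, 0.35, 0.0] offset [0.529, -0.146, -0.558] turn -0.125 rows 3.3
```

Run:
```python
from h import *
from bench import *
o=observe();c=camera("wrist");s=camera("side");pickle.dump((o,c,s),open("w2.pkl","wb"))
a=c["img"][100:480,120:520,::-1];b=cv2.resize(s["img"][220:460,280:520,::-1],(400,400))
im=np.zeros((400,800,3),np.uint8);im[:380,:400]=a;im[:,400:]=b
cv2.imwrite("pics/w2.png",im)
```

```text
(no output)
```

View pics/w2.png

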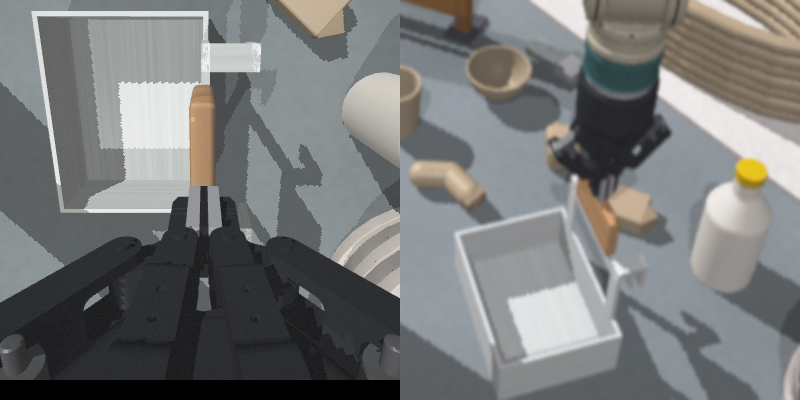

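Run:
```python
from h import *
o,c,s=pickle.load(open("w2.pkl","rb"))
tr=[.3985,-.3377,0,-.3927]
B=[[x,y,z] for z in(.21,.155) for x in(.06,.072) for y in(-.045,.045)]
C=[[x,y,.07] for x in(-.07,.07) for y in(-.09,.09)]
for n,L in(("board",B),("rim",C)):
    print(n,(wproj(o,pose(tr,L),c)-[120,100]).round(0).tolist())
    print(" side",((proj("side",pose(tr,L))-[280,220])*400/240+[400,0]).round(0).tolist())
M=R.from_rotvec(o["tcp_rot"]).as_matrix()
for t in([0,0,.011],[0,0,-.008],[.011,0,.011],[.011,0,-.01],[.011,0,-.03]):
    P=o["position"]+M@np.array(t);print(t,(wproj(o,P,c)[0]-[120,100]).round(),((proj("side",P)[0]-[280,220])*400/240+[400,0]).round())
```

```text
board [[191.0, 280.0], [189.0, 109.0], [214.0, 280.0], [217.0, 109.0], [194.0, 222.0], [193.0, 89.0], [212.0, 222.0], [213.0, 89.0]]
 side [[611.0, 227.0], [578.0, 161.0], [622.0, 224.0], [588.0, 159.0], [605.0, 258.0], [574.0, 193.0], [616.0, 256.0], [584.0, 190.0]]
rim [[61.0, 215.0], [31.0, 15.0], [207.0, 215.0], [208.0, 15.0]]
 side [[499.0, 370.0], [454.0, 232.0], [622.0, 336.0], [563.0, 207.0]]
[0, 0, 0.011] [203. 170.] [596. 214.]
[0, 0, -0.008] [204. 184.] [598. 203.]
[0.011, 0, 0.011] [203. 153.] [592. 206.]
[0.011, 0, -0.01] [204. 167.] [594. 194.]
[0.011, 0, -0.03] [204. 183.] [596. 182.]
```

In the wrist view the closed fingertips end at row 287. Both this picture and the first wrist picture (open tips at (224,301)) put the tips about 44 mm farther back along the tool axis than the text says. So the fingers shut just above the board without touching it. I'll open, go down 44 mm more and grip again.

Emit:
carry_out([
  {"offset": [0,0,-0.03],"turn": 0},
  {"offset": [0,0,-0.03],"turn": 0},
  {"offset": [0,0,-0.03],"turn": 0},
  {"offset": [0,0,-0.03],"turn": 0},
  {"offset": [0,0,-0.03],"turn": 0},
  {"offset": [0,0,0.05],"turn": 0},
  {"offset": [0,0,0.1],"turn": 0},
  {"offset": [0,0,0.145],"turn": 0},
  {"offset": [0,0,0.145],"turn": 0},
], grip=1)

```text
t: 5.0
position: [0.4584, -0.3619, 0.1368]
tcp_rot: [-2.608, -1.744, 0.001]
ft_force: [0.1, -0.2, -0.2]
width: 0.0858
grasp_force: 0.0
```

Emit:
carry_out([
  {"offset": [0,0,0],"turn": 0},
  {"offset": [0,0,0],"turn": 0},
  {"offset": [0,0,0],"turn": 0},
  {"offset": [0,0,0],"turn": 0},
  {"offset": [0,0,0],"turn": 0},
  {"offset": [0,0,0],"turn": 0},
  {"offset": [0,0,0],"turn": 0},
], grip=0, squeeze=90)

```text
t: 5.7
position: [0.46, -0.3635, 0.1399]
tcp_rot: [2.611, 1.746, 0.0]
ft_force: [-0.6, 0.6, 3.1]
width: 0.0111
grasp_force: 88.8
```

Run:
```python
from h import *
Y=-22.5
plan([(.4595,-.363,.31,Y),(.48,-.2,.31,0)])
```

```text
t5.70 at [ 0.46   -0.3635  0.1399] yaw -22.5 w 0.0111 F 89 ft [-0.6  0.6  3.1] q [-0.78  0.25 -0.2   1.12 -0.    1.18]
[0.4595, -0.363, 0.31, -22.5] offset [0.001, -0.002, -0.567] turn 0.0 rows 3.4
[0.48, -0.2, 0.31, 0.0] offset [0.529, -0.146, -0.567] turn -0.125 rows 3.3
```

Emit:
carry_out([
  {"offset": [0,0,-0.1],"turn": 0},
  {"offset": [0,0,-0.25],"turn": 0},
  {"offset": [0,0,-0.4],"turn": 0},
  {"offset": [0,0,-0.567],"turn": 0},
  {"offset": [0.1,0,-0.567],"turn": 0},
  {"offset": [0.25,-0.05,-0.567],"turn": -0.04},
  {"offset": [0.4,-0.1,-0.567],"turn": -0.08},
  {"offset": [0.55,-0.15,-0.567],"turn": -0.12},
  {"offset": [0.7,-0.2,-0.567],"turn": -0.16},
  {"offset": [0.85,-0.25,-0.567],"turn": -0.2},
  {"offset": [0.95,-0.3,-0.567],"turn": -0.22},
], squeeze=110)

```text
t: 6.8
position: [0.4849, -0.0624, 0.3079]
tcp_rot: [-1.857, -2.531, -0.001]
ft_force: [0.9, -0.4, -3.9]
width: 0.0105
grasp_force: 108.4
```

Run:
```python
from h import *
Y=27.26
plan([(.45,.0,.31,Y),(.4465,.2723,.31,Y)])
```

```text
t6.80 at [ 0.4849 -0.0624  0.3079] yaw 17.4 w 0.0105 F 108 ft [ 0.9 -0.4 -3.9] q [-0.26 -0.   -0.13  1.44  0.    1.  ]
[0.45, 0.0, 0.31, 27.26] offset [0.233, -0.049, -0.006] turn -0.055 rows 1.4
[0.4465, 0.2723, 0.31, 27.26] offset [1.103, 0.212, -0.005] turn -0.055 rows 5.4
```

Emit:
carry_out([
  {"offset": [0.15,0,0],"turn": -0.05},
  {"offset": [0.3,0,0],"turn": -0.055},
  {"offset": [0.45,0,0],"turn": -0.055},
  {"offset": [0.6,0.05,0],"turn": -0.055},
  {"offset": [0.75,0.1,0],"turn": -0.055},
  {"offset": [0.9,0.14,0],"turn": -0.055},
  {"offset": [1,0.18,0],"turn": -0.055},
  {"offset": [1,0.18,0],"turn": -0.055},
  {"offset": [1,0.18,0],"turn": -0.055},
  {"offset": [1,0.18,0],"turn": -0.055},
])

```text
t: 7.8
position: [0.4481, 0.2363, 0.3084]
tcp_rot: [-1.641, -2.678, 0.003]
ft_force: [-0.2, -0.6, -3.4]
width: 0.0104
grasp_force: 108.4
```

Run:
```python
from h import *
from bench import *
Y=27.26
plan([(.4465,.2723,.31,Y),(.5354,.318,.31,Y),(.5354,.318,.175,Y)])
o=observe();c=camera("wrist");s=camera("side");t=camera("top");pickle.dump((o,c,s,t),open("w3.pkl","wb"))
# predicted rim of held tray, untilted
M=R.from_rotvec(o["tcp_rot"]).as_matrix();y=np.arctan2(M[1,1],M[0,1])
org=o["position"]-[.0667*np.cos(y),.0667*np.sin(y),.140]
P=pose([*org,y],[[x,yy,.07] for x in(-.07,.07) for yy in(-.09,.09)]+[[x,yy,.156] for x in(.094,) for yy in(-.06,.06)])
rl=pose([.5606,.3085,.17,.4757],[[0,k,0] for k in(-.15,-.05,.05,.126)])
im=c["img"][:,:,::-1].copy();im2=s["img"][:,:,::-1].copy();im3=t["img"][:,:,::-1].copy()
for a,u in((im,wproj(o,np.r_[P,rl],c)),(im2,proj("side",np.r_[P,rl])),(im3,proj("top",np.r_[P,rl]))):
    for v in u:cv2.circle(a,tuple(int(round(q)) for q in v),3,(0,0,255),1)
out=np.zeros((600,800,3),np.uint8);out[:300,:400]=cv2.resize(im,(400,300));out[:300,400:]=cv2.resize(im2[100:340,80:400],(400,300));out[300:,:400]=cv2.resize(im3[150:390,20:340],(400,300))
cv2.imwrite("pics/w3.png",out)
```

```text
t7.80 at [0.4481 0.2363 0.3084] yaw 27.0 w 0.0104 F 108 ft [-0.2 -0.6 -3.4] q [ 0.36  0.03 -0.1   1.44 -0.    1.46]
[0.4465, 0.2723, 0.31, 27.26] offset [0.109, 0.05, -0.005] turn -0.001 rows 0.7
[0.5354, 0.318, 0.31, 27.26] offset [0.11, 0.383, -0.006] turn -0.001 rows 2.0
[0.5354, 0.318, 0.175, 27.26] offset [0.111, 0.384, 0.444] turn -0.001 rows 2.7
```

View pics/w3.png

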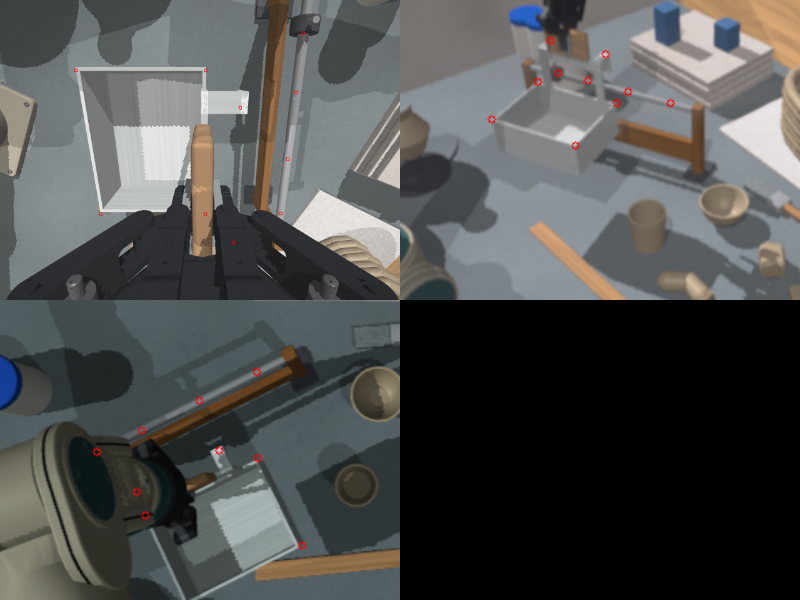

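The tray hangs level in the grip and the predicted rim, rail and collar-face dots match in all three views: wrist rim (77,70)–(206,70) and collar face at (303,35) on the half-scale image. I'll check the rail numerically in the wrist view.

Run:
```python
from h import *
o,c,s,t=pickle.load(open("w3.pkl","rb"))
g=cv2.cvtColor(c["img"],cv2.COLOR_RGB2GRAY).astype(np.float32)
for y in(-.1,-.05,0,.05,.1):
    k=np.arange(-.016,.0161,.002);u=wproj(o,pose([.5606,.3085,.17,.4757],[[a,y,0] for a in k]),c).astype(np.float32)
    print(y,cv2.remap(g,u[:,:1],u[:,1:],cv2.INTER_LINEAR)[:,0].astype(int).tolist())
```

```text
-0.1 [119, 118, 117, 117, 108, 111, 137, 162, 171, 175, 172, 158, 122, 121, 121, 120, 121]
-0.05 [118, 115, 116, 115, 100, 105, 136, 164, 176, 174, 173, 159, 138, 138, 137, 133, 117]
0 [120, 118, 118, 120, 106, 87, 106, 152, 182, 173, 173, 160, 135, 134, 134, 123, 116]
0.05 [116, 119, 119, 117, 105, 85, 106, 124, 139, 150, 150, 147, 111, 115, 116, 115, 114]
0.1 [117, 116, 116, 116, 100, 80, 104, 121, 137, 150, 148, 144, 116, 114, 115, 116, 117]
```

Emit:
carry_out([
  {"offset": [0.109,0.05,0],"turn": -0.001},
  {"offset": [0.109,0.15,0],"turn": -0.001},
  {"offset": [0.109,0.25,0],"turn": -0.001},
  {"offset": [0.109,0.33,0],"turn": -0.001},
  {"offset": [0.109,0.377,0],"turn": -0.001},
  {"offset": [0.109,0.377,0],"turn": -0.001},
  {"offset": [0.109,0.377,0.1],"turn": -0.001},
  {"offset": [0.109,0.377,0.2],"turn": -0.001},
  {"offset": [0.109,0.377,0.25],"turn": -0.001},
  {"offset": [0.109,0.377,0.25],"turn": -0.001},
  {"offset": [0.109,0.377,0.25],"turn": -0.001},
])

```text
t: 9.05
position: [0.5345, 0.3174, 0.2352]
tcp_rot: [1.637, 2.681, 0.001]
ft_force: [-0.8, 0.1, -4.1]
width: 0.0108
grasp_force: 108.4
```

Run:
```python
from h import *
Y=27.26
plan([(.534,.3173,.2,Y),(.534,.3173,.172,Y)])
```

```text
t9.05 at [0.5345 0.3174 0.2352] yaw 27.2 w 0.0108 F 108 ft [-0.8  0.1 -4.1] q [ 0.43  0.26  0.01  1.33 -0.    1.53]
[0.534, 0.3173, 0.2, 27.26] offset [0.001, -0.002, 0.117] turn -0.0 rows 0.7
[0.534, 0.3173, 0.172, 27.26] offset [0.001, -0.002, 0.211] turn -0.0 rows 0.6
```

Emit:
carry_out([
  {"offset": [0,-0.002,0.05],"turn": 0},
  {"offset": [0,-0.002,0.09],"turn": 0},
  {"offset": [0,-0.002,0.12],"turn": 0},
  {"offset": [0,-0.002,0.15],"turn": 0},
  {"offset": [0,-0.002,0.175],"turn": 0},
  {"offset": [0,-0.002,0.195],"turn": 0},
  {"offset": [0,-0.002,0.21],"turn": 0},
  {"offset": [0,-0.002,0.21],"turn": 0},
])

```text
t: 9.85
position: [0.5335, 0.3172, 0.1705]
tcp_rot: [-1.636, -2.681, 0.002]
ft_force: [0.9, 0.7, -3.8]
width: 0.0108
grasp_force: 108.5
```

Run:
```python
from h import *
Y=27.26
plan([])
e=np.array([-.458,.889,0]);p=np.array([.534,.3173,.172])
plan([(*(p+e*.02),Y),(*(p+e*.036),Y),(*(p+e*.042),Y)])
```

```text
t9.85 at [0.5335 0.3172 0.1705] yaw 27.2 w 0.0108 F 108 ft [ 0.9  0.7 -3.8] q [ 0.43  0.29 -0.08  1.2  -0.    1.53]
t9.85 at [0.5335 0.3172 0.1705] yaw 27.2 w 0.0108 F 108 ft [ 0.9  0.7 -3.8] q [ 0.43  0.29 -0.08  1.2  -0.    1.53]
[0.5248400000000001, 0.33508000000000004, 0.172, 27.26] offset [0.066, 0.002, -0.005] turn -0.0 rows 0.4
[0.5175120000000001, 0.349304, 0.172, 27.26] offset [0.12, 0.001, -0.005] turn -0.0 rows 0.3
[0.514764, 0.354638, 0.172, 27.26] offset [0.14, 0.001, -0.005] turn -0.0 rows 0.1
```

Emit:
carry_out([
  {"offset": [0.03,0,0],"turn": 0},
  {"offset": [0.06,0,0],"turn": 0},
  {"offset": [0.085,0,0],"turn": 0},
  {"offset": [0.1,0,0],"turn": 0},
  {"offset": [0.11,0,0],"turn": 0},
  {"offset": [0.11,0,0],"turn": 0},
])

```text
t: 10.45
position: [0.519, 0.3466, 0.1716]
tcp_rot: [1.635, 2.681, -0.001]
ft_force: [0.7, -2.5, -3.0]
width: 0.0107
grasp_force: 108.5
```

Emit:
carry_out([
  {"offset": [0.004,0,0],"turn": 0},
  {"offset": [0.008,0,0],"turn": 0},
  {"offset": [0.012,0,0],"turn": 0},
  {"offset": [0.015,0,0],"turn": 0},
])

```text
t: 10.85
position: [0.5188, 0.3467, 0.1722]
tcp_rot: [1.636, 2.673, -0.008]
ft_force: [3.3, -11.8, 0.8]
width: 0.0106
grasp_force: 108.9
```

Emit:
carry_out([
  {"offset": [-0.006,0,0.005],"turn": 0},
  {"offset": [-0.006,0,0.01],"turn": 0},
  {"offset": [-0.006,0,0.015],"turn": 0},
  {"offset": [-0.006,0,0.018],"turn": 0},
  {"offset": [-0.006,0,0.018],"turn": 0},
])

```text
t: 11.35
position: [0.5199, 0.3471, 0.1671]
tcp_rot: [1.636, 2.675, -0.001]
ft_force: [3.7, -7.5, 0.3]
width: 0.0111
grasp_force: 109.2
```

Run:
```python
from h import *
from bench import *
plan([])
o=observe();c=camera("wrist");pickle.dump((o,c),open("w4.pkl","wb"))
im=c["img"][:,:,::-1].copy()
M=R.from_rotvec(o["tcp_rot"]).as_matrix();y=np.arctan2(M[1,1],M[0,1])
org=o["position"]-[.0667*np.cos(y),.0667*np.sin(y),.140]
print(wproj(o,pose([*org,y],[[.082,.068,.15],[.094,.068,.156]]),c))
cv2.imwrite("pics/w4.png",cv2.resize(im[0:240,300:620],(800,600)))
```

```text
t11.35 at [0.5199 0.3471 0.1671] yaw 27.1 w 0.0111 F 109 ft [ 3.7 -7.5  0.3] q [ 0.49  0.3  -0.08  1.19 -0.    1.59]
[[357.32124499 153.201007  ]
 [385.50808777 154.08410822]]
```

View pics/w4.png

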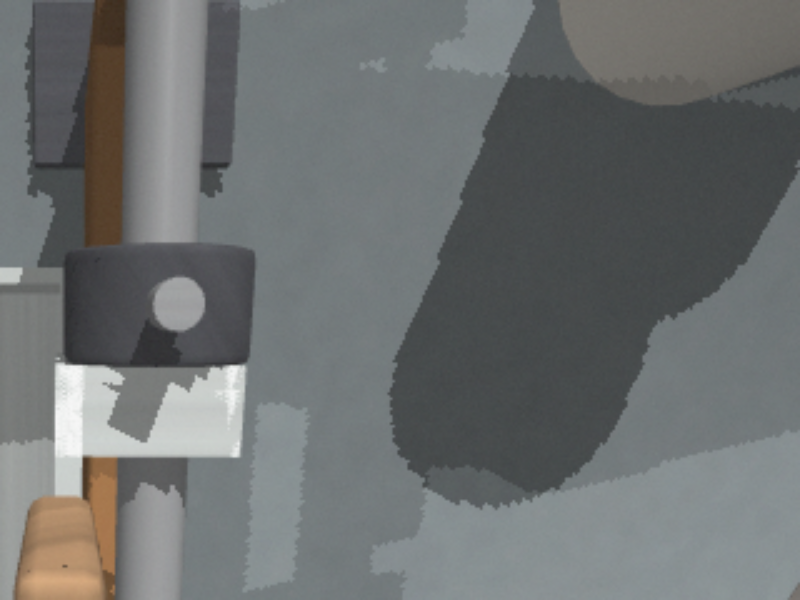

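The +y hook sits on the rail flush against the collar face (contact edge at about row 362 of the crop), and the rail is carrying the weight. Releasing.

Emit:
carry_out([
  {"offset": [0,0,0],"turn": 0},
  {"offset": [0,0,0],"turn": 0},
  {"offset": [0,0,0],"turn": 0},
  {"offset": [0,0,0],"turn": 0},
  {"offset": [0,0,0],"turn": 0},
  {"offset": [0,0,-0.1],"turn": 0},
  {"offset": [0,0,-0.25],"turn": 0},
  {"offset": [0,0,-0.4],"turn": 0},
  {"offset": [0,0,-0.4],"turn": 0},
], grip=1)

```text
t: 12.3
position: [0.5212, 0.3514, 0.2943]
tcp_rot: [1.632, 2.676, 0.019]
ft_force: [0.3, 0.6, 0.3]
width: 0.0853
grasp_force: 0.0
```

Run:
```python
from h import *
from bench import *
o=observe();c=camera("wrist");s=camera("side");t=camera("top");pickle.dump((o,c,s,t),open("w5.pkl","wb"))
# piece check: move plan. coil grasp
plan([(.44,.05,.30,20)])
o5,D5=None,None
# change vs initial in side image near pieces
g0=D["top"]["img"].astype(int);g1=t["img"].astype(int);d=np.abs(g0-g1).sum(2)[200:330,340:480];print("piece-region diff",(d>60).sum())
```

```text
t12.45 at [0.5176 0.3493 0.2859] yaw 27.2 w 0.0854 F 0 ft [ 0.1  0.8 -0.9] q [0.49 0.25 0.11 1.43 0.   1.59]
[0.44, 0.05, 0.3, 20.0] offset [-0.769, -0.686, -0.047] turn 0.04 rows 6.2
piece-region diff 6643
```

Run:
```python
from h import *
plan([(.40,.12,.24,-162.5),(.4375,-.128,.2,-162.5)])
```

```text
t12.45 at [0.5176 0.3493 0.2859] yaw 27.2 w 0.0854 F 0 ft [ 0.1  0.8 -0.9] q [0.49 0.25 0.11 1.43 0.   1.59]
[0.4, 0.12, 0.24, -162.5] offset [-0.5, -0.698, 0.153] turn -0.946 rows 19.8
[0.4375, -0.128, 0.2, -162.5] offset [-1.292, -0.965, 0.286] turn -0.946 rows 5.1
```

Emit:
carry_out([
  {"offset": [-0.15,-0.2,-0.1],"turn": -0.946},
  {"offset": [-0.3,-0.4,-0.1],"turn": -0.946},
  {"offset": [-0.45,-0.6,-0.05],"turn": -0.946},
  {"offset": [-0.6,-0.75,0],"turn": -0.946},
  {"offset": [-0.75,-0.85,0.05],"turn": -0.946},
  {"offset": [-0.9,-0.9,0.15],"turn": -0.946},
  {"offset": [-1,-0.95,0.2],"turn": -0.946},
  {"offset": [-1,-0.95,0.2],"turn": -0.946},
  {"offset": [-1,-0.95,0.2],"turn": -0.946},
  {"offset": [-1,-0.95,0.2],"turn": -0.946},
  {"offset": [-1,-0.95,0.2],"turn": -0.946},
  {"offset": [-1,-0.95,0.2],"turn": -0.946},
  {"offset": [-1,-0.95,0.2],"turn": -0.946},
  {"offset": [-1,-0.95,0.2],"turn": -0.946},
  {"offset": [-1,-0.95,0.2],"turn": -0.946},
  {"offset": [-1,-0.95,0.2],"turn": -0.946},
  {"offset": [-1,-0.95,0.2],"turn": -0.946},
  {"offset": [-1,-0.95,0.2],"turn": -0.946},
  {"offset": [-1,-0.95,0.2],"turn": -0.946},
  {"offset": [-1,-0.95,0.2],"turn": -0.946},
])

```text
t: 14.45
position: [0.3998, -0.0475, 0.2237]
tcp_rot: [2.45, -1.964, -0.006]
ft_force: [-0.3, 0.1, 0.0]
width: 0.0854
grasp_force: 0.0
```

Run:
```python
from h import *
from bench import *
t=camera("top");s=camera("side");pickle.dump((t,s),open("v6.pkl","wb"))
plan([(.4375,-.128,.12,-162.5),(.4375,-.128,-.026,-162.5)])
```

```text
t14.55 at [ 0.3999 -0.0475  0.2239] yaw -167.8 w 0.0853 F 0 ft [-0.6 -0.2  0.5] q [-0.28 -0.14 -0.43  1.28  0.   -2.06]
[0.4375, -0.128, 0.12, -162.5] offset [0.289, -0.067, 0.346] turn -0.029 rows 2.7
[0.4375, -0.128, -0.026, -162.5] offset [0.29, -0.069, 0.832] turn -0.029 rows 2.9
```

Emit:
carry_out([
  {"offset": [0.15,-0.03,0.1],"turn": -0.029},
  {"offset": [0.25,-0.06,0.25],"turn": -0.029},
  {"offset": [0.29,-0.068,0.4],"turn": -0.029},
  {"offset": [0.29,-0.068,0.55],"turn": -0.029},
  {"offset": [0.29,-0.068,0.65],"turn": -0.029},
  {"offset": [0.29,-0.068,0.72],"turn": -0.029},
  {"offset": [0.29,-0.068,0.76],"turn": -0.029},
  {"offset": [0.29,-0.068,0.76],"turn": -0.029},
])

```text
t: 15.35
position: [0.4374, -0.1277, -0.0041]
tcp_rot: [2.53, -1.861, -0.008]
ft_force: [-0.7, 0.2, 0.2]
width: 0.0855
grasp_force: 0.0
```

Run:
```python
from h import *
plan([(.4375,-.128,-.026,-162.5)])
```

```text
t15.35 at [ 0.4374 -0.1277 -0.0041] yaw -162.7 w 0.0855 F 0 ft [-0.7  0.2  0.2] q [-0.43  0.2  -0.62  0.75  0.   -2.3 ]
[0.4375, -0.128, -0.026, -162.5] offset [0.001, -0.0, 0.073] turn -0.001 rows 0.4
```

Emit:
carry_out([
  {"offset": [0,0,0.04],"turn": 0},
  {"offset": [0,0,0.073],"turn": 0},
  {"offset": [0,0,0.073],"turn": 0},
])

```text
t: 15.65
position: [0.4392, -0.1284, -0.0247]
tcp_rot: [2.532, -1.86, -0.002]
ft_force: [0.4, 0.3, -0.5]
width: 0.0852
grasp_force: 0.0
```

Emit:
carry_out([
  {"offset": [0,0,0],"turn": 0},
  {"offset": [0,0,0],"turn": 0},
  {"offset": [0,0,0],"turn": 0},
  {"offset": [0,0,0],"turn": 0},
  {"offset": [0,0,0],"turn": 0},
], grip=0, squeeze=40)

```text
t: 16.15
position: [0.441, -0.1294, -0.0231]
tcp_rot: [-2.532, 1.86, -0.004]
ft_force: [0.7, -0.5, 4.9]
width: 0.0377
grasp_force: 38.1
```

Emit:
carry_out([
  {"offset": [0,0,-0.05],"turn": 0},
  {"offset": [0,0,-0.2],"turn": 0},
  {"offset": [0,0,-0.35],"turn": 0},
  {"offset": [0,0,-0.5],"turn": 0},
  {"offset": [0,0,-0.65],"turn": 0},
])

```text
t: 16.65
position: [0.4387, -0.1283, 0.1721]
tcp_rot: [2.532, -1.859, -0.002]
ft_force: [0.4, -0.8, -2.1]
width: 0.0355
grasp_force: 42.9
```

Run:
```python
from h import *
ex=np.array([.889,.458,0]);ey=np.array([-.458,.889,0])
org=np.array([.4606,.3166,0])
a=org-.005*ex+.046*ey
print(a)
plan([(.37,.05,.2,117.3),(*a[:2],.2,117.3),(*a[:2],.02,117.3)])
```

```text
[0.435087 0.355204 0.      ]
t16.65 at [ 0.4387 -0.1283  0.1721] yaw -162.6 w 0.0355 F 43 ft [ 0.4 -0.8 -2.1] q [-0.43 -0.   -0.42  1.16 -0.   -2.3 ]
[0.37, 0.05, 0.2, 117.3] offset [-0.636, 0.041, -0.092] turn 0.445 rows 9.3
[0.43508700000000006, 0.35520399999999996, 0.2, 117.3] offset [-1.541, -0.471, -0.092] turn 0.445 rows 6.2
[0.43508700000000006, 0.35520399999999996, 0.02, 117.3] offset [-1.541, -0.472, 0.508] turn 0.445 rows 3.6
```

Emit:
carry_out([
  {"offset": [-0.16,0,-0.05],"turn": 0.445},
  {"offset": [-0.32,0,-0.09],"turn": 0.445},
  {"offset": [-0.48,0,-0.09],"turn": 0.445},
  {"offset": [-0.64,0,-0.09],"turn": 0.445},
  {"offset": [-0.8,0,-0.09],"turn": 0.445},
  {"offset": [-0.9,-0.04,-0.09],"turn": 0.445},
  {"offset": [-1,-0.1,-0.09],"turn": 0.445},
  {"offset": [-1,-0.1,-0.09],"turn": 0.445},
  {"offset": [-1,-0.1,-0.09],"turn": 0.445},
  {"offset": [-1,-0.1,-0.09],"turn": 0.445},
  {"offset": [-1,-0.1,-0.09],"turn": 0.445},
])

```text
t: 17.75
position: [0.3776, 0.1665, 0.1971]
tcp_rot: [0.737, -3.052, 0.0]
ft_force: [-0.6, -1.3, -0.2]
width: 0.0354
grasp_force: 43.0
```

Run:
```python
from h import *
plan([(.4422,.3589,.19,117.3),(.4422,.3589,.018,117.3)])
```

```text
t17.75 at [0.3776 0.1665 0.1971] yaw 117.1 w 0.0354 F 43 ft [-0.6 -1.3 -0.2] q [ 0.26 -0.1  -0.46  1.22 -0.   -0.22]
[0.4422, 0.3589, 0.19, 117.3] offset [-0.484, 0.472, 0.023] turn -0.001 rows 4.1
[0.4422, 0.3589, 0.018, 117.3] offset [-0.486, 0.472, 0.596] turn -0.001 rows 3.4
```

Emit:
carry_out([
  {"offset": [-0.13,0.12,0],"turn": 0},
  {"offset": [-0.25,0.24,0],"turn": 0},
  {"offset": [-0.37,0.36,0],"turn": 0},
  {"offset": [-0.484,0.472,0.02],"turn": 0},
  {"offset": [-0.484,0.472,0.02],"turn": 0},
  {"offset": [-0.484,0.472,0.15],"turn": 0},
  {"offset": [-0.484,0.472,0.27],"turn": 0},
  {"offset": [-0.484,0.472,0.38],"turn": 0},
  {"offset": [-0.484,0.472,0.46],"turn": 0},
  {"offset": [-0.484,0.472,0.5],"turn": 0},
])

```text
t: 18.75
position: [0.4396, 0.3566, 0.0446]
tcp_rot: [0.74, -3.047, 0.004]
ft_force: [-0.6, -0.8, -1.6]
width: 0.0349
grasp_force: 42.8
```

Emit:
carry_out([
  {"offset": [0,0,0.03],"turn": 0},
  {"offset": [0,0,0.06],"turn": 0},
  {"offset": [0,0,0.085],"turn": 0},
  {"offset": [0,0,0.085],"turn": 0},
])

```text
t: 19.15
position: [0.4425, 0.3584, 0.0221]
tcp_rot: [0.741, -3.052, 0.001]
ft_force: [1.5, -1.4, -0.5]
width: 0.0355
grasp_force: 42.9
```

Emit:
carry_out([
  {"offset": [0,0,0],"turn": 0},
  {"offset": [0,0,0],"turn": 0},
  {"offset": [0,0,0],"turn": 0},
  {"offset": [0,0,-0.1],"turn": 0},
  {"offset": [0,0,-0.25],"turn": 0},
  {"offset": [0,0,-0.4],"turn": 0},
  {"offset": [0,0,-0.55],"turn": 0},
  {"offset": [0,0,-0.6],"turn": 0},
], grip=0.53)

```text
t: 19.95
position: [0.4456, 0.3611, 0.2093]
tcp_rot: [-0.74, 3.043, 0.006]
ft_force: [0.8, 0.3, 0.7]
width: 0.0451
grasp_force: 0.0
```

Run:
```python
from h import *
from bench import *
o=observe();c=camera("wrist");pickle.dump((o,c),open("w7.pkl","wb"))
# predicted tray floor corners for coil location report: colour-segment clay in tray, back-project at z=.06
im=c["img"].astype(int);m=((im[...,0]-im[...,2]>25)&(im[...,0]>80)).astype(np.uint8)
n,l,st,ce=cv2.connectedComponentsWithStats(m)
T=np.eye(4);T[:3,:3]=R.from_rotvec(o["tcp_rot"]).as_matrix();T[:3,3]=o["position"];T=T@c["T_tool_cam"]
def bp(u,z):
    r=T[:3,:3]@np.linalg.inv(c["camera_matrix"])@np.array([*u,1]);k=(z-T[2,3])/r[2];return T[:3,3]+k*r
B=np.array([[.889,.458],[-.458,.889]])
for i in range(1,n):
    if st[i,4]>150:print(st[i].tolist(),ce[i].round(),"tray frame",(B@(bp(ce[i],.05)[:2]-[.4606,.3166])).round(3))
print("pred rim",wproj(o,pose([.4606+.004,.3166+.002,.027,.4757],[[x,y,.07] for x in(-.07,.07) for y in(-.09,.09)]),c).round().tolist())
plan([(.45,.1,.2,60),(.59,-.297,.15,16.1)])
```

```text
[0, 14, 47, 71, 2596] [20. 54.] tray frame [-0.134 -0.219]
[304, 162, 34, 92, 1915] [319. 205.] tray frame [0.001 0.042]
[0, 260, 200, 63, 6793] [ 93. 288.] tray frame [ 0.092 -0.204]
[374, 261, 117, 85, 3080] [426. 296.] tray frame [0.102 0.159]
[213, 291, 45, 14, 471] [234. 297.] tray frame [ 0.104 -0.052]
[275, 291, 60, 14, 826] [304. 298.] tray frame [0.104 0.025]
[352, 291, 21, 14, 267] [362. 297.] tray frame [0.104 0.089]
[188, 330, 39, 21, 469] [203. 338.] tray frame [ 0.157 -0.091]
[260, 331, 68, 69, 4145] [297. 367.] tray frame [0.195 0.015]
[0, 402, 22, 70, 889] [  8. 435.] tray frame [ 0.302 -0.358]
pred rim [[154.0, 137.0], [378.0, 137.0], [178.0, 293.0], [370.0, 293.0]]
t20.00 at [0.4461 0.3614 0.21  ] yaw 117.3 w 0.0453 F 0 ft [0.4 0.8 1.9] q [ 0.57  0.17 -0.14  1.24  0.    0.09]
[0.45, 0.1, 0.2, 60.0] offset [0.389, -0.78, 0.028] turn 0.319 rows 6.7
[0.59, -0.297, 0.15, 16.1] offset [0.584, -2.17, 0.19] turn 0.562 rows 8.5
```

Emit:
carry_out([
  {"offset": [0.1,-0.12,-0.03],"turn": 0.3},
  {"offset": [0.2,-0.25,-0.03],"turn": 0.56},
  {"offset": [0.25,-0.4,0],"turn": 0.56},
  {"offset": [0.3,-0.55,0],"turn": 0.56},
  {"offset": [0.33,-0.7,0],"turn": 0.56},
  {"offset": [0.36,-0.85,0],"turn": 0.56},
  {"offset": [0.39,-1,0],"turn": 0.56},
  {"offset": [0.39,-1,0],"turn": 0.56},
  {"offset": [0.39,-1,0],"turn": 0.56},
  {"offset": [0.39,-1,0],"turn": 0.56},
  {"offset": [0.39,-1,0],"turn": 0.56},
  {"offset": [0.39,-1,0],"turn": 0.56},
  {"offset": [0.39,-1,0],"turn": 0.56},
], grip=1)

```text
t: 21.3
position: [0.4758, 0.0388, 0.2018]
tcp_rot: [-1.878, -2.517, 0.001]
ft_force: [-0.5, -1.3, 0.3]
width: 0.0855
grasp_force: 0.0
```

Run:
```python
from h import *
plan([(.54,-.2,.2,16.1),(.59,-.297,.1,16.1),(.59,-.297,-.027,16.1)])
```

```text
t21.30 at [0.4758 0.0388 0.2018] yaw 16.5 w 0.0855 F 0 ft [-0.5 -1.3  0.3] q [-0.05  0.02 -0.34  1.22  0.    1.23]
[0.54, -0.2, 0.2, 16.1] offset [-0.824, -0.021, 0.005] turn 0.002 rows 4.9
[0.59, -0.297, 0.1, 16.1] offset [-1.181, 0.047, 0.339] turn 0.002 rows 3.0
[0.59, -0.297, -0.027, 16.1] offset [-1.182, 0.047, 0.762] turn 0.002 rows 2.5
```

Emit:
carry_out([
  {"offset": [-0.16,0,0],"turn": 0},
  {"offset": [-0.32,0,0],"turn": 0},
  {"offset": [-0.48,0,0],"turn": 0},
  {"offset": [-0.64,0,0],"turn": 0},
  {"offset": [-0.8,0,0],"turn": 0},
  {"offset": [-0.95,0.02,0.05],"turn": 0.002},
  {"offset": [-1,0.04,0.1],"turn": 0.002},
  {"offset": [-1,0.04,0.1],"turn": 0.002},
])

```text
t: 22.1
position: [0.5725, -0.247, 0.1691]
tcp_rot: [-1.885, -2.508, 0.001]
ft_force: [-0.9, 1.0, -0.5]
width: 0.0853
grasp_force: 0.0
```

```bash
cat >> h.py <<'E'
def clay(z,amin=800):
    """clay blobs in a fresh wrist picture, back-projected to height z: centre, min-area-rect size and angle"""
    from bench import observe,camera
    o=observe();c=camera("wrist")
    im=cv2.GaussianBlur(c["img"],(0,0),1).astype(int);m=((im[...,0]-im[...,2]>25)&(im[...,0]>60)).astype(np.uint8)
    T=np.eye(4);T[:3,:3]=R.from_rotvec(o["tcp_rot"]).as_matrix();T[:3,3]=o["position"];T=T@c["T_tool_cam"]
    for q in cv2.findContours(m,cv2.RETR_EXTERNAL,cv2.CHAIN_APPROX_NONE)[0]:
        if cv2.contourArea(q)<amin:continue
        r=(T[:3,:3]@np.linalg.inv(c["camera_matrix"])@np.c_[q[:,0],np.ones(len(q))].T).T
        P=(T[:3,3]+r*((z-T[2,3])/r[:,2])[:,None])[:,:2]
        (cx,cy),s,_=b=cv2.minAreaRect((P*1000).astype(np.float32));bx=cv2.boxPoints(b);e=max((bx[1]-bx[0],bx[2]-bx[1]),key=np.linalg.norm)
        print("blob px",q[:,0].min(0),q[:,0].max(0),"centre",round(cx),round(cy),"size",np.round(s),"long axis %.1f"%(np.degrees(np.arctan2(e[1],e[0]))%180))
E
python3 - <<'E'
from h import *
clay(.02)
plan([(.59,-.297,.1,16.1),(.59,-.297,-.027,16.1)])
E
```

```text
blob px [300 210] [357 309] centre 591 -293 size [ 49. 108.] long axis 116.5
blob px [338 115] [412 184] centre 600 -174 size [69. 46.] long axis 51.6
blob px [494  85] [550 191] centre 726 -129 size [21. 96.] long axis 93.8
blob px [417   0] [503  19] centre 631 -50 size [70. 13.] long axis 16.1
t22.15 at [ 0.5721 -0.2456  0.1704] yaw 16.2 w 0.0853 F 0 ft [ 0.3  0.3 -0.1] q [-0.51  0.29 -0.07  1.21  0.    0.78]
[0.59, -0.297, 0.1, 16.1] offset [-0.182, 0.01, 0.234] turn 0.001 rows 1.8
[0.59, -0.297, -0.027, 16.1] offset [-0.183, 0.011, 0.657] turn 0.001 rows 2.5
```

Emit:
carry_out([
  {"offset": [-0.1,0.01,0.1],"turn": -0.04},
  {"offset": [-0.176,0.014,0.23],"turn": -0.057},
  {"offset": [-0.176,0.014,0.38],"turn": -0.057},
  {"offset": [-0.176,0.014,0.5],"turn": -0.057},
  {"offset": [-0.176,0.014,0.58],"turn": -0.057},
  {"offset": [-0.176,0.014,0.63],"turn": -0.057},
  {"offset": [-0.176,0.014,0.657],"turn": -0.057},
  {"offset": [-0.176,0.014,0.657],"turn": -0.057},
])

```text
t: 22.95
position: [0.5918, -0.2943, -0.0246]
tcp_rot: [-1.653, -2.671, -0.0]
ft_force: [0.4, 0.1, 0.4]
width: 0.0855
grasp_force: 0.0
```

Emit:
carry_out([
  {"offset": [0,0,0],"turn": 0},
  {"offset": [0,0,0],"turn": 0},
  {"offset": [0,0,0],"turn": 0},
  {"offset": [0,0,0],"turn": 0},
  {"offset": [0,0,0],"turn": 0},
], grip=0, squeeze=50)

```text
t: 23.45
position: [0.5934, -0.296, -0.0226]
tcp_rot: [1.653, 2.668, 0.0]
ft_force: [0.3, 0.0, 6.7]
width: 0.0491
grasp_force: 54.3
```

Emit:
carry_out([
  {"offset": [0,0,-0.05],"turn": 0},
  {"offset": [0,0,-0.2],"turn": 0},
  {"offset": [0,0,-0.35],"turn": 0},
  {"offset": [0,0,-0.5],"turn": 0},
  {"offset": [0,0,-0.65],"turn": 0},
])

```text
t: 23.95
position: [0.5911, -0.2947, 0.1725]
tcp_rot: [-1.655, -2.67, 0.0]
ft_force: [0.6, -0.6, -1.5]
width: 0.0488
grasp_force: 53.5
```

Run:
```python
from h import *
a=np.array([.4606,.3166])+.003*np.array([.889,.458])-.041*np.array([-.458,.889])
print(a)
plan([(.45,.0,.2,117.3),(*a,.2,117.3),(*a,.02,117.3)])
```

```text
[0.482045 0.281525]
t23.95 at [ 0.5911 -0.2947  0.1725] yaw 26.4 w 0.0488 F 53 ft [ 0.6 -0.6 -1.5] q [-0.56  0.36  0.02  1.23 -0.    0.55]
[0.45, 0.0, 0.2, 117.3] offset [1.089, 0.016, -0.091] turn -0.505 rows 10.6
[0.482045, 0.28152499999999997, 0.2, 117.3] offset [1.882, 0.529, -0.091] turn -0.505 rows 5.7
[0.482045, 0.28152499999999997, 0.02, 117.3] offset [1.881, 0.529, 0.509] turn -0.505 rows 3.6
```

Emit:
carry_out([
  {"offset": [0.16,0,-0.05],"turn": -0.505},
  {"offset": [0.32,0,-0.09],"turn": -0.505},
  {"offset": [0.48,0,-0.09],"turn": -0.505},
  {"offset": [0.64,0,-0.09],"turn": -0.505},
  {"offset": [0.8,0,-0.09],"turn": -0.505},
  {"offset": [0.95,0,-0.09],"turn": -0.505},
  {"offset": [1,0,-0.09],"turn": -0.505},
  {"offset": [1,0,-0.09],"turn": -0.505},
  {"offset": [1,0,-0.09],"turn": -0.505},
  {"offset": [1,0,-0.09],"turn": -0.505},
  {"offset": [1,0,-0.09],"turn": -0.505},
  {"offset": [1,0,-0.09],"turn": -0.505},
])

```text
t: 25.15
position: [0.4578, -0.0263, 0.1977]
tcp_rot: [0.742, -3.052, -0.0]
ft_force: [-0.3, -0.2, -1.7]
width: 0.0489
grasp_force: 53.4
```

Run:
```python
from h import *
plan([(.482,.2815,.2,117.3),(.482,.2815,.02,117.3)])
```

```text
t25.15 at [ 0.4578 -0.0263  0.1977] yaw 117.3 w 0.0489 F 53 ft [-0.3 -0.2 -1.7] q [-0.2  -0.02 -0.38  1.21 -0.   -0.68]
[0.482, 0.2815, 0.2, 117.3] offset [-0.542, 0.874, -0.008] turn 0.0 rows 6.2
[0.482, 0.2815, 0.02, 117.3] offset [-0.543, 0.874, 0.592] turn 0.0 rows 3.6
```

Emit:
carry_out([
  {"offset": [-0.09,0.145,0],"turn": 0},
  {"offset": [-0.18,0.29,0],"turn": 0},
  {"offset": [-0.27,0.435,0],"turn": 0},
  {"offset": [-0.36,0.58,0],"turn": 0},
  {"offset": [-0.45,0.725,0],"turn": 0},
  {"offset": [-0.542,0.874,0],"turn": 0},
  {"offset": [-0.542,0.874,0],"turn": 0},
  {"offset": [-0.542,0.874,0.15],"turn": 0},
  {"offset": [-0.542,0.874,0.3],"turn": 0},
  {"offset": [-0.542,0.874,0.42],"turn": 0},
  {"offset": [-0.542,0.874,0.5],"turn": 0},
])

```text
t: 26.25
position: [0.48, 0.2795, 0.0445]
tcp_rot: [0.737, -3.049, 0.002]
ft_force: [-0.7, 0.7, -1.3]
width: 0.0491
grasp_force: 53.4
```

Emit:
carry_out([
  {"offset": [0,0,0.03],"turn": 0},
  {"offset": [0,0,0.06],"turn": 0},
  {"offset": [0,0,0.085],"turn": 0},
  {"offset": [0,0,0.085],"turn": 0},
])

```text
t: 26.65
position: [0.4838, 0.2814, 0.0234]
tcp_rot: [-0.74, 3.051, -0.0]
ft_force: [-0.6, -0.2, 0.5]
width: 0.0489
grasp_force: 54.3
```

Emit:
carry_out([
  {"offset": [0,0,0],"turn": 0},
  {"offset": [0,0,0],"turn": 0},
  {"offset": [0,0,0],"turn": 0},
  {"offset": [0,0,-0.1],"turn": 0},
  {"offset": [0,0,-0.25],"turn": 0},
  {"offset": [0,0,-0.4],"turn": 0},
  {"offset": [0,0,-0.55],"turn": 0},
  {"offset": [0,0,-0.6],"turn": 0},
], grip=0.65)

```text
t: 27.45
position: [0.4861, 0.2819, 0.2079]
tcp_rot: [-0.739, 3.043, -0.0]
ft_force: [1.0, 0.3, 0.3]
width: 0.0557
grasp_force: 0.0
```

Run:
```python
from h import *
clay(.05)
B=np.array([[.889,.458],[-.458,.889]])
plan([(.60,-.176,.12,141.6)])
```

```text
blob px [325 332] [397 401] centre 634 408 size [98. 87.] long axis 27.5
blob px [317 291] [384 305] centre 559 352 size [17. 74.] long axis 117.4
blob px [453 262] [623 379] centre 492 567 size [234.  62.] long axis 82.5
blob px [  0 261] [299 427] centre 710 147 size [128. 389.] long axis 145.9
blob px [393 163] [426 247] centre 443 355 size [87. 33.] long axis 32.8
blob px [300 153] [350 254] centre 480 280 size [102.  49.] long axis 28.5
blob px [  0 139] [ 54 232] centre 606 13 size [96. 51.] long axis 10.4
blob px [0 0] [134  84] centre 456 14 size [ 64. 117.] long axis 115.4
t27.50 at [0.4866 0.2821 0.2087] yaw 117.3 w 0.0558 F 0 ft [ 1.4 -0.1  1.3] q [ 0.41  0.16 -0.17  1.24 -0.   -0.06]
[0.6, -0.176, 0.12, 141.6] offset [0.368, -1.53, 0.295] turn -0.135 rows 9.6
```

Run:
```python
from h import *
plan([(.4612,.322,.2,117.3),(.4612,.322,.013,117.3),(.453,.338,.013,117.3)])
```

```text
t27.50 at [0.4866 0.2821 0.2087] yaw 117.3 w 0.0558 F 0 ft [ 1.4 -0.1  1.3] q [ 0.41  0.16 -0.17  1.24 -0.   -0.06]
[0.4612, 0.322, 0.2, 117.3] offset [0.014, 0.157, 0.028] turn -0.0 rows 1.0
[0.4612, 0.322, 0.013, 117.3] offset [0.021, 0.159, 0.652] turn -0.0 rows 3.7
[0.453, 0.338, 0.013, 117.3] offset [0.021, 0.219, 0.651] turn -0.0 rows 0.4
```

Emit:
carry_out([
  {"offset": [0.015,0.158,0],"turn": 0},
  {"offset": [0.015,0.158,0],"turn": 0},
  {"offset": [0.015,0.158,0.03],"turn": 0},
  {"offset": [0.015,0.158,0.18],"turn": 0},
  {"offset": [0.015,0.158,0.32],"turn": 0},
  {"offset": [0.015,0.158,0.43],"turn": 0},
  {"offset": [0.015,0.158,0.5],"turn": 0},
  {"offset": [0.015,0.158,0.55],"turn": 0},
  {"offset": [0.015,0.158,0.57],"turn": 0},
  {"offset": [0.015,0.158,0.59],"turn": 0},
], grip=0)

```text
t: 28.5
position: [0.4565, 0.3201, 0.0236]
tcp_rot: [0.74, -3.052, 0.002]
ft_force: [0.3, 0.3, -0.8]
width: 0.0002
grasp_force: 0.0
```

Emit:
carry_out([
  {"offset": [0,0,0.025],"turn": 0},
  {"offset": [0,0,0.045],"turn": 0},
  {"offset": [0,0,0.045],"turn": 0},
])

```text
t: 28.8
position: [0.4564, 0.3209, 0.0109]
tcp_rot: [0.742, -3.052, 0.001]
ft_force: [-0.2, -0.8, -0.2]
width: 0.0001
grasp_force: 0.0
```

Free between the pieces; now easing the coil toward the collar side.

Emit:
carry_out([
  {"offset": [0,0.015,0],"turn": 0},
  {"offset": [0,0.03,0],"turn": 0},
  {"offset": [0,0.045,0],"turn": 0},
  {"offset": [0,0.058,0],"turn": 0},
  {"offset": [0,0.058,0],"turn": 0},
])

```text
t: 29.3
position: [0.4482, 0.3368, 0.0115]
tcp_rot: [0.743, -3.052, 0.001]
ft_force: [-0.3, -1.8, 0.7]
width: 0.0001
grasp_force: 1.0
```

Emit:
carry_out([
  {"offset": [0,-0.015,0],"turn": 0},
  {"offset": [0,-0.015,-0.15],"turn": 0},
  {"offset": [0,-0.015,-0.3],"turn": 0},
  {"offset": [0,-0.015,-0.45],"turn": 0},
  {"offset": [0,-0.015,-0.6],"turn": 0},
  {"offset": [0,-0.015,-0.6],"turn": 0},
])

```text
t: 29.9
position: [0.4561, 0.3357, 0.1997]
tcp_rot: [-0.738, 3.038, 0.008]
ft_force: [1.3, 0.4, 0.3]
width: -0.0
grasp_force: 0.0
```

Run:
```python
from h import *
clay(.05)
plan([(.60,-.176,.12,141.6)])
```

```text
blob px [  0 395] [ 35 479] centre 899 129 size [146.  42.] long axis 10.2
blob px [384 265] [541 388] centre 495 549 size [219.  78.] long axis 81.9
blob px [  0 264] [227 344] centre 646 165 size [ 78. 266.] long axis 126.9
blob px [339 186] [364 251] centre 450 363 size [66. 24.] long axis 27.3
blob px [234 154] [289 258] centre 480 281 size [104.  51.] long axis 26.9
blob px [0 3] [66 83] centre 446 54 size [62. 54.] long axis 10.2
t29.95 at [0.4543 0.3347 0.1961] yaw 117.3 w 0.0001 F 0 ft [ 0.   0.4 -0.4] q [ 0.52  0.17 -0.18  1.21  0.    0.04]
[0.6, -0.176, 0.12, 141.6] offset [0.352, -1.736, 0.248] turn -0.135 rows 10.7
```

Emit:
carry_out([
  {"offset": [0.1,-0.12,0],"turn": -0.135},
  {"offset": [0.2,-0.25,0],"turn": -0.135},
  {"offset": [0.28,-0.4,0],"turn": -0.135},
  {"offset": [0.33,-0.55,0],"turn": -0.135},
  {"offset": [0.35,-0.71,0],"turn": -0.135},
  {"offset": [0.35,-0.87,0],"turn": -0.135},
  {"offset": [0.35,-1,0],"turn": -0.135},
  {"offset": [0.35,-1,0],"turn": -0.135},
  {"offset": [0.35,-1,0],"turn": -0.135},
], grip=1)

```text
t: 30.85
position: [0.4944, 0.0174, 0.1898]
tcp_rot: [1.364, -2.828, -0.004]
ft_force: [-0.7, -0.2, -0.9]
width: 0.0857
grasp_force: 0.0
```

Run:
```python
from h import *
clay(.03)
plan([(.60,-.176,.12,141.6),(.60,-.176,.05,141.6)])
```

```text
blob px [247 347] [411 423] centre 620 190 size [105. 205.] long axis 139.1
blob px [  0 299] [ 75 370] centre 837 -74 size [108.  15.] long axis 85.8
blob px [158 213] [257 303] centre 622 -20 size [101. 104.] long axis 143.9
blob px [ 26 203] [110 273] centre 715 -126 size [23. 92.] long axis 94.1
blob px [320 154] [406 239] centre 454 30 size [85. 86.] long axis 141.4
blob px [75 83] [145 161] centre 596 -173 size [69. 59.] long axis 51.1
blob px [375   0] [576 233] centre 323 42 size [ 30. 279.] long axis 95.5
t30.90 at [0.4941 0.0183 0.19  ] yaw 141.6 w 0.0853 F 0 ft [0.4 0.1 0.1] q [-0.09  0.05 -0.32  1.2   0.   -0.99]
[0.6, -0.176, 0.12, 141.6] offset [0.288, -0.68, 0.232] turn -0.0 rows 4.6
[0.6, -0.176, 0.05, 141.6] offset [0.287, -0.68, 0.465] turn -0.0 rows 1.4
```

Emit:
carry_out([
  {"offset": [0.07,-0.16,0],"turn": 0},
  {"offset": [0.14,-0.32,0],"turn": 0},
  {"offset": [0.2,-0.48,0],"turn": 0},
  {"offset": [0.27,-0.63,0.03],"turn": 0},
  {"offset": [0.284,-0.675,0.1],"turn": 0},
  {"offset": [0.284,-0.675,0.25],"turn": 0},
  {"offset": [0.284,-0.675,0.4],"turn": 0},
  {"offset": [0.284,-0.675,0.53],"turn": 0},
  {"offset": [0.284,-0.675,0.62],"turn": 0},
  {"offset": [0.284,-0.675,0.68],"turn": 0},
  {"offset": [0.284,-0.675,0.715],"turn": 0},
  {"offset": [0.284,-0.675,0.715],"turn": 0},
])

```text
t: 32.1
position: [0.5994, -0.1724, -0.0249]
tcp_rot: [1.369, -2.825, -0.005]
ft_force: [-0.3, -0.3, 0.3]
width: 0.0853
grasp_force: 0.0
```

Emit:
carry_out([
  {"offset": [0,0,0],"turn": 0},
  {"offset": [0,0,0],"turn": 0},
  {"offset": [0,0,0],"turn": 0},
  {"offset": [0,0,0],"turn": 0},
  {"offset": [0,0,0],"turn": 0},
], grip=0, squeeze=50)

```text
t: 32.6
position: [0.6026, -0.175, -0.0214]
tcp_rot: [-1.367, 2.826, -0.003]
ft_force: [-0.7, 0.6, 5.6]
width: 0.0453
grasp_force: 52.7
```

Emit:
carry_out([
  {"offset": [0,0,-0.05],"turn": 0},
  {"offset": [0,0,-0.2],"turn": 0},
  {"offset": [0,0,-0.35],"turn": 0},
  {"offset": [0,0,-0.5],"turn": 0},
  {"offset": [0,0,-0.68],"turn": 0},
  {"offset": [0,0,-0.72],"turn": 0},
])

```text
t: 33.2
position: [0.604, -0.1758, 0.2004]
tcp_rot: [-1.365, 2.822, -0.012]
ft_force: [1.1, -0.5, -1.1]
width: 0.0453
grasp_force: 52.2
```

Run:
```python
from h import *
a=np.array([.4606,.3166])+.003*np.array([.889,.458])+.008*np.array([-.458,.889])
print(a)
plan([(*a,.2,117.3)])
```

```text
[0.459603 0.325086]
t33.20 at [ 0.604  -0.1758  0.2004] yaw 141.6 w 0.0453 F 52 ft [ 1.1 -0.5 -1.1] q [-0.39  0.28 -0.03  1.25 -0.   -1.29]
[0.459603, 0.325086, 0.2, 117.3] offset [-1.01, 1.414, -0.01] turn 0.135 rows 10.4
```

Emit:
carry_out([
  {"offset": [-0.12,0.09,0],"turn": 0.05},
  {"offset": [-0.24,0.18,0],"turn": 0.1},
  {"offset": [-0.36,0.28,0],"turn": 0.135},
  {"offset": [-0.46,0.39,0],"turn": 0.135},
  {"offset": [-0.56,0.5,0],"turn": 0.135},
  {"offset": [-0.65,0.62,0],"turn": 0.135},
  {"offset": [-0.72,0.75,0],"turn": 0.135},
  {"offset": [-0.8,0.88,0],"turn": 0.135},
  {"offset": [-0.86,1,0],"turn": 0.135},
  {"offset": [-0.86,1,0],"turn": 0.135},
  {"offset": [-0.86,1,0],"turn": 0.135},
])

```text
t: 34.3
position: [0.5253, 0.2145, 0.1932]
tcp_rot: [0.745, -3.052, 0.001]
ft_force: [0.9, -0.3, -1.8]
width: 0.0453
grasp_force: 52.1
```

Run:
```python
from h import *
plan([(.4596,.3251,.2,117.3),(.4596,.3251,.035,117.3)])
```

```text
t34.30 at [0.5253 0.2145 0.1932] yaw 117.4 w 0.0453 F 52 ft [ 0.9 -0.3 -1.8] q [ 0.27  0.18 -0.17  1.22 -0.   -0.2 ]
[0.4596, 0.3251, 0.2, 117.3] offset [0.024, 0.428, -0.023] turn 0.001 rows 2.6
[0.4596, 0.3251, 0.035, 117.3] offset [0.024, 0.429, 0.527] turn 0.001 rows 3.3
```

Emit:
carry_out([
  {"offset": [0.01,0.15,-0.02],"turn": 0},
  {"offset": [0.02,0.3,-0.02],"turn": 0},
  {"offset": [0.024,0.428,-0.02],"turn": 0},
  {"offset": [0.024,0.428,0],"turn": 0},
  {"offset": [0.024,0.428,0.15],"turn": 0},
  {"offset": [0.024,0.428,0.28],"turn": 0},
  {"offset": [0.024,0.428,0.38],"turn": 0},
  {"offset": [0.024,0.428,0.45],"turn": 0},
  {"offset": [0.024,0.428,0.49],"turn": 0},
  {"offset": [0.024,0.428,0.51],"turn": 0},
  {"offset": [0.024,0.428,0.51],"turn": 0},
])

```text
t: 35.4
position: [0.4613, 0.324, 0.0398]
tcp_rot: [0.74, -3.053, 0.001]
ft_force: [0.4, 0.7, -1.8]
width: 0.0454
grasp_force: 52.5
```

Emit:
carry_out([
  {"offset": [0,0,0],"turn": 0},
  {"offset": [0,0,0],"turn": 0},
  {"offset": [0,0,0],"turn": 0},
  {"offset": [0,0,0],"turn": 0},
  {"offset": [0,0,-0.15],"turn": 0},
  {"offset": [0,0,-0.3],"turn": 0},
  {"offset": [0,0,-0.45],"turn": 0},
  {"offset": [0,0,-0.55],"turn": 0},
  {"offset": [0,0,-0.55],"turn": 0},
], grip=0.75)

```text
t: 36.3
position: [0.4644, 0.3269, 0.2114]
tcp_rot: [-0.74, 3.042, 0.005]
ft_force: [-0.2, -0.3, -0.0]
width: 0.0639
grasp_force: 0.0
```

Run:
```python
from h import *
plan([])
clay(.06)
plan([(.38,.2,.25,117.3)])
```

```text
t36.30 at [0.4644 0.3269 0.2114] yaw 117.3 w 0.0639 F 0 ft [-0.2 -0.3 -0. ] q [ 0.5   0.16 -0.15  1.24 -0.    0.02]
blob px [  0 377] [ 46 463] centre 879 120 size [143.  54.] long axis 10.4
blob px [238 327] [399 394] centre 623 402 size [ 92. 190.] long axis 117.3
blob px [259 288] [379 302] centre 547 364 size [ 17. 129.] long axis 117.3
blob px [396 260] [549 368] centre 478 537 size [205.  61.] long axis 88.1
blob px [  0 259] [243 339] centre 645 161 size [ 75. 284.] long axis 128.2
blob px [249 150] [376 251] centre 458 311 size [ 98. 124.] long axis 122.3
blob px [0 0] [86 82] centre 449 50 size [68. 70.] long axis 98.8
t36.35 at [0.4628 0.326  0.2084] yaw 117.3 w 0.0639 F 0 ft [-0.5 -0.2  0.3] q [ 0.5   0.16 -0.16  1.24 -0.    0.02]
[0.38, 0.2, 0.25, 117.3] offset [0.437, -0.246, -0.142] turn 0.0 rows 3.1
```

Emit:
carry_out([
  {"offset": [0.1,0.05,-0.1],"turn": 0},
  {"offset": [0.2,0.1,-0.2],"turn": 0},
  {"offset": [0.25,0.13,-0.3],"turn": 0},
  {"offset": [0.25,0.13,-0.3],"turn": 0},
  {"offset": [0.25,0.13,-0.3],"turn": 0},
  {"offset": [0.25,0.13,-0.3],"turn": 0},
])

```text
t: 36.95
position: [0.3757, 0.3244, 0.2927]
tcp_rot: [0.741, -3.05, 0.002]
ft_force: [-0.6, 0.4, -0.4]
width: 0.0641
grasp_force: 0.0
```

Run:
```python
from h import *
from bench import *
o=observe();c=camera("wrist");s=camera("side");t=camera("top");pickle.dump((o,c,s,t),open("w9.pkl","wb"))
print(o["position"],wproj(o,pose([.5606,.3085,.17,.4757],[[0,.126,0],[0,.13,0],[0,.11,0]]),c).round())
w=c["img"][:,:,::-1];out=np.zeros((600,800,3),np.uint8)
out[:360,:480]=cv2.resize(w,(480,360))
out[:360,480:]=cv2.resize(s["img"][120:300,140:300,::-1],(320,360))
u=wproj(o,pose([.5606,.3085,.17,.4757],[[0,.126,0]]),c)[0].astype(int);x0,y0=max(0,min(540,u[0]-50)),max(0,min(420,u[1]-30))
out[360:,:400]=cv2.resize(w[y0:y0+60,x0:x0+100],(400,240))
out[360:,400:]=cv2.resize(t["img"][190:430,180:580,::-1],(400,240))
cv2.imwrite("pics/w9.png",out)
```

```text
[0.37574947 0.32437574 0.29274805] [[350. 368.]
 [354. 368.]
 [335. 368.]]
```

View pics/w9.png

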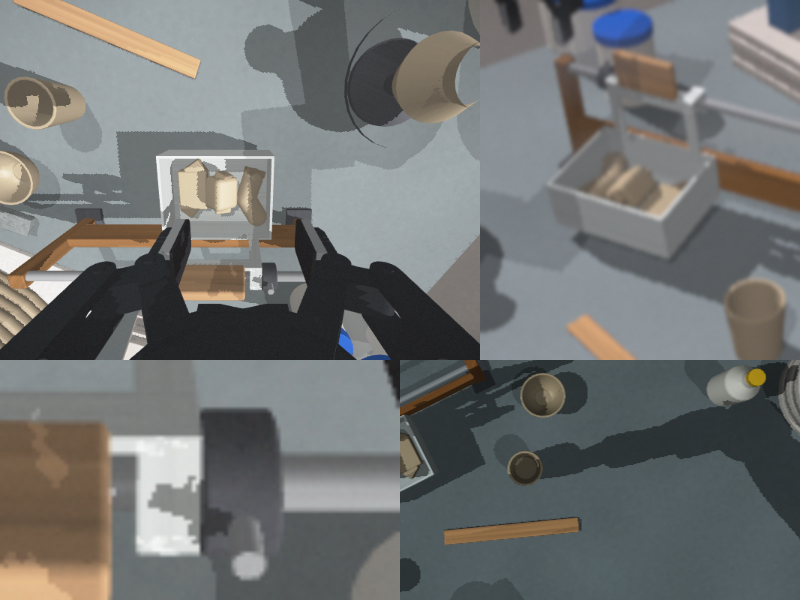

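The last composite shows the +y hook flush against the collar (close-up near (203,490)), all three pieces in the tray (wrist view (180–268,165–220)) and the gripper clear. The cup, bowl and bottle are where they were. Handing in.

```bash
python3 -c "
from bench import finish_job
print(finish_job())"
```

```text
the job is handed in; nothing more can be done
None
```

The job is handed in: the tray hangs on the rail with its hook against the stop collar and all three clay pieces in it. The cup, bowl and bottle are unmoved in the last pictures; the brush was out of frame there, but the arm never went near it.

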